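Stop the inking unit, clear its T-slot rail into the block drawer, reset

TASK

Shut down the block-inking unit: first push the mushroom stop button down until it stays down, before touching any block in the rail. Then slide each T-footed printing block along the T-slot rail to its open end and lift it out, and put all of those blocks and the hand stamp into the open drawer; push the drawer fully home until it seats at its detent, and lastly turn the stop button's head clockwise so that it pops up again. Leave the jar, the brush and the big printing block where they are.

Things in the scene. Friction and masses are not known exactly. Their poses are not given: they have to be found in the camera images.
- stop_top (a point): Centre of the top of the red mushroom head (round, 40 mm across, 18 mm thick) of the stop button, on a grey box 86 x 86 x 45 mm. The top is 93 mm above the bench when the head is up, 86 mm when down. Under the head is a narrow neck (at most 30 mm across), so fingers have room to 62 mm height beside the head and to 45 mm beside the neck.
- stop_press (a joint): How far the mushroom head is pushed down, 0 (up) to 0.007 m (fully down). Snap action: pressing takes up to about 6 N; past half way it snaps down and stays down when let go, held down by about 5 N. Below it is a firm stop.
- stop_turn (a joint): Turn of the mushroom head in rad, 0 to 1.2, clockwise seen from above positive, weak return spring to 0 (0.05 Nm). While the head is down, turning lifts it 6 mm per rad; by 0.9 rad it has passed its snap point and pops up, fully once let go, and springs back to 0. Grip it across its 40 mm diameter from above.
- rail: Fixed aluminium T-slot rail. Origin on the bench under the slot's centre line, x along the slot to the closed end (green inking unit from x=155 mm, 140 wide, 90 high). Base plate 50 wide, x -160..150 mm; its top, 6 mm up, is the slot floor. Lips at x -90..150 mm: slot 20 wide, underside 17, top 23 mm up, cavity 38 wide. x -160..-90 mm has no lips: the open end, where a block lifts straight out.
- rail_out (a point): Centre of the flat landing at the open end of the rail (rail x = -125 mm), on its surface, 6 mm above the bench. A block whose centre is here is clear of the lips.
- block_a: Wooden T-footed printing block, standing in the slot at the start. Origin: centre of the foot's underside, z up, x along the slot. Foot 34x34x8 mm; neck 30x16 mm up to 27; body 44 mm (x) by 40 (y), from 27 to 67 mm height. Play in the slot: 2 mm sideways, 3 mm up. 0.09 to 0.16 kg. Two or three of blocks a, b, c are present, one behind another in any order, bodies 10 mm or more apart.
- block_b: As block_a, but its body is 38 mm (x) by 40 mm (y). 0.08 to 0.14 kg.
- block_c: As block_a, but its body is round, 40 mm across, axis upright. 0.07 to 0.13 kg.
- stamp: Wooden hand stamp standing on the bench: base 44 mm (x) by 60 mm (y), 22 mm high, with an upright block handle 40 mm (x) by 26 mm (y), from 22 to 68 mm height. Origin at the centre of the underside, z up. 0.1 to 0.17 kg.
- drawer (a joint): How far the drawer is open: 0 = home, 0.125 to 0.145 m at the start, 0.15 fully open. It slides with about 1 N of friction; a spring roller resists (5 to 6 N) from about 9 mm to 4 mm open, then pulls it home against its stop. A push of up to 20 N does no harm.
- drawer_in (a point): Centre of the drawer's inner floor, 12 mm above the bench, moving with the drawer. z up, x into the cabinet (closing direction). Inside 125 mm (x) by 260 mm (y); side and rear walls 30 mm high above the floor, front panel to 98 mm above the bench. When open by 125 mm or more, all of the inside is clear of the cabinet's front.
- drawer_front (a point): Centre of the outer face of the drawer's front panel (294 mm wide, 12 mm thick), 50 mm above the bench; x points into the cabinet. A steel pull bar, 90 mm wide and 10 mm high, sticks out 12 mm from the panel around 85 mm above the bench.
- cabinet: Low plywood cabinet that holds the drawer, fixed: 170 mm deep (x), 300 mm wide (y), 112 mm high. Origin at the centre of its underside; x points from front to back. Its front edge is at x = -85 mm.
- jar: Bystander: ink jar, 64 mm across, 85 mm high. Leave it alone.
- brush: Bystander: a brush about 160 mm long lying on the bench. Leave it alone.
- print_block: Bystander: big flat printing block, 90 x 70 x 35 mm, far left. Leave it alone.
There are look-alikes about, which are no part of the job. Leave any turquoise look-alike of the stamp alone. What is shaped like the block_b but blue is not meant.

How it is judged:
By the outcome, as a careful person would: the job done as asked, in the order asked, and still so for the second after the job is handed in, with the robot touching nothing.
Of block_a, block_b, block_c only 2 to 3 are there at a start; the rules pass over those that are not, and their reading is None.
At some moment in a run one of stamp may be knocked a few centimetres aside while the robot is not near it.
Once in a run the grip may slacken for a moment while it holds something.
It also fails if it takes over 210 s, if anything falls off the work surface, if the arm or the gripper's body presses on something with over 40 N, if the wrist force passes 120 N, or if a joint passes its speed limit or range.

ROBOT

A 7-joint arm with a two-finger parallel gripper is mounted at the origin on the work surface. World frame = base frame: x ahead of the robot, y to its left, z up, the work surface at z = 0. Lengths are in m, angles in rad, forces in N, time in s.
With the tool pointing down it reaches from about 0.425 to 1.025 m from the base axis. Payload 9.4 kg.
Tool frame: the origin (TCP) lies at the very end of the fingers, on their centre line; the grasp point (between the pads) lies 19 mm behind it; x points along the fingers, y is the direction in which the jaws open and shut, and the axes are right-handed (so a half turn about x gives the same grasp; the last joint's range is limited). The gripper opens to 85 mm and grips with 20 to 120 N. Pads are 22 mm wide; open, the fingers measure 114 mm over their backs; the gripper's body (76 mm by 85 mm) begins 54 mm behind the grasp point. The pads swing forward as they close: fully open they stand 13 mm farther back than shut.
Start: joints at [-1.229, 0.599, -0.003, 1.599, 0.002, 0.943, -0.08], TCP at [0.295, 0.662, 0.231] pointing down, gripper open.
Joint ranges: [-2.57, 2.57], [-0.35, 1.97], [-1.29, 1.29], [0.11, 2.56], [-1.05, 4.19], [0.11, 1.86], [-2.63, 2.63]. Speed limits (rad/s): [2.22, 2.22, 3.01, 3.01, 3.14, 3.14, 3.14].

INTERFACE

Orientations are given as a unit quaternion [w, x, y, z].
In Python, from station import arm, snapshot gives the robot as it stands. The module is installed in compiled form; this text tells all that it offers.
- The arm moves only by the tool move_arm, never from a script. Its argument "series" is a list of rows, each an object with "claw": the opening, from 0 (shut) to 1 (fully open); "translation": the shift along the world's x, y, z in m, a list of three; "spin": the turn about the world's z in degrees. A call has 1 to 8 rows; each row is the pose to reach, as a shift and turn from the pose measured when the call began; what a row does not reach only later rows make up. A row lasts 1/10 s, in which the tool goes at most 50 mm and 8.59 degrees, less where a joint would pass 70% of its speed; a pose out of reach is approached as far as the arm can. A call with a gripper value outside its range is refused whole. The fingers move at their own pace and stop on an object; "squeeze" is the grip in N (left out, the last holds). Time passes only in rows, so rows that repeat a pose let the fingers close. It gives the time, the measured TCP pose, the force and the opening at its end, in the units of the state.
- arm.get_state(): the state, without advancing time (a new reading comes with each control period).
- snapshot(name): name is "side" or "top" or "wrist"; returns a dict with "pixels" (384x512x3 uint8, red, green, blue), "intrinsics" (3x3 intrinsics, pixels), "k1" (the pictures are not rectified: a ray, as slopes to the right and down, at radius r is drawn at 1 + k1 r^2 times it, then the intrinsics apply), "origin" and "rotation" of the camera in the world. Camera axes: x right, y up, looking along -z (the intrinsics and any distortion apply to the point x, -y, -z); pixel columns grow to the right and rows downward; lengths in m; the calibration is good to about 2 mm. A picture is of the moment at which its call begins. There is no depth.
- arm.hand_in(): hands the job in, once; it reports no verdict.
The state is a dict: "time": time; "joints": joint angles; "joint_velocities": joint speeds; "joint_efforts": joint torques, N m; "eef_pos": TCP position; "ee_rot": TCP orientation; "ft_force": force on the tool from outside, world axes, zero at the start; "ft_torque": the same for the moment, N m; "width": finger opening in m.
Only numpy, scipy, OpenCV 4.12 (cv2) and the standard library are available. Lean on these libraries where they do the work, as an engineer would, in place of code of your own. Each camera call takes 0.05 s, during which the arm holds its last target.

## Working session

There is one attempt and no reset: what is moved stays moved. The work goes in short steps, Python scripts to look and compute and a tool call to move; the robot and the scene stay as the last step left them, time stands still between calls to the robot, and variables do not carry over. Pictures are saved under pics/ and viewed, and the job is handed in when it is done.

Besides the shell and the picture viewer there is one more tool, called after "Call:" as a command line: name --argument value ..., lists and objects as JSON in quotes. move_arm: Moves the arm, as the interface text tells. Its arguments: {"type":"object","properties":{"series":{"type":"array","items":{"type":"object","properties":{"claw":{"type":"number"},"translation":{"type":"array","items":{"type":"number"}},"spin":{"type":"number"}}}},"squeeze":{"type":"number"}},"required":["series"]}

```bash
mkdir -p pics; ls
python3 - <<'E'
from station import arm, snapshot
import cv2,numpy as np
s=arm.get_state()
for k,v in s.items(): print(k,np.round(v,4))
for n in ["side","top","wrist"]:
    d=snapshot(n); cv2.imwrite(f"pics/{n}0.png",cv2.resize(d["pixels"][:,:,::-1],(800,600),interpolation=cv2.INTER_CUBIC))
    print(n,np.round(d["intrinsics"],2).tolist(),d["k1"],np.round(d["origin"],4),np.round(d["rotation"],4).tolist())
E
```

```text
pics
time 0.0
joints [-1.2287  0.6001 -0.0025  1.6001  0.0018  0.9429 -0.0798]
joint_velocities [ 0.001  -0.001   0.001  -0.001   0.0002 -0.0004  0.0007]
joint_efforts [ 5.00000e-04 -7.76457e+01  1.56560e+00 -2.58002e+01  1.23000e-02
  9.40000e-03 -0.00000e+00]
eef_pos [0.2947 0.6619 0.2304]
ee_rot [ 0.6916  0.1464  0.6917 -0.1475]
ft_force [ 0.6907 -0.871   0.4618]
ft_torque [ 0.015  -0.0207  0.0374]
width 0.0854
side [[474.54, 0.0, 250.78], [0.0, 474.54, 197.24], [0.0, 0.0, 1.0]] -0.07560374725729174 [-0.2394  1.0361  0.8255] [-0.2867, -0.1521, 0.4776, 0.8164]
top [[406.44, 0.0, 261.57], [0.0, 406.44, 194.56], [0.0, 0.0, 1.0]] -0.14277799740799724 [0.3941 0.0645 1.3353] [-0.6983, -0.035, 0.0483, 0.7133]
wrist [[326.64, 0.0, 263.8], [0.0, 326.64, 189.9], [0.0, 0.0, 1.0]] -0.02420947124185888 [0.2233 0.6943 0.374 ] [0.8288, -0.1285, -0.0824, 0.5383]
```

View pics/side0.png

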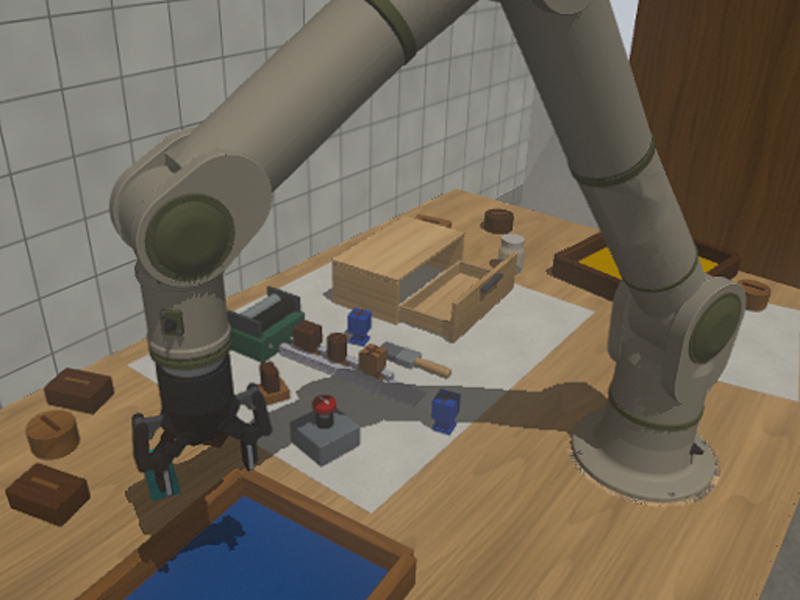

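View pics/top0.png

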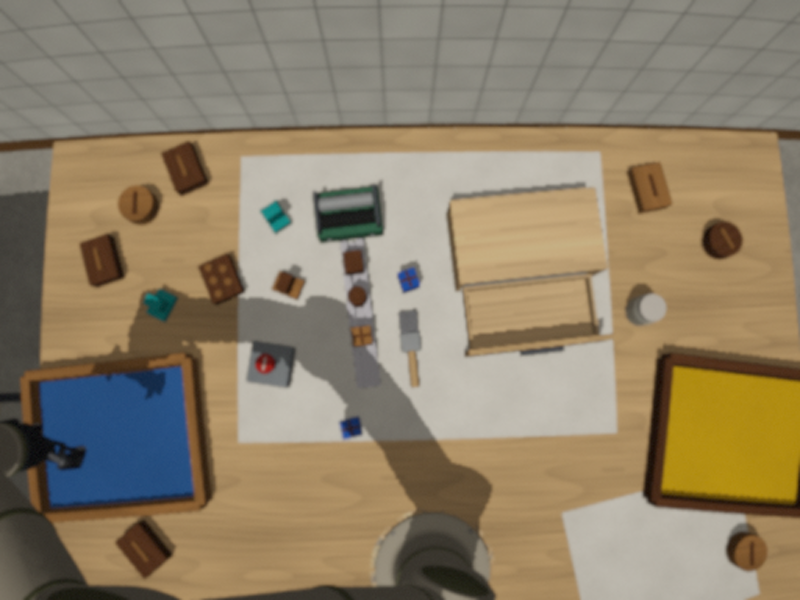

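View pics/wrist0.png

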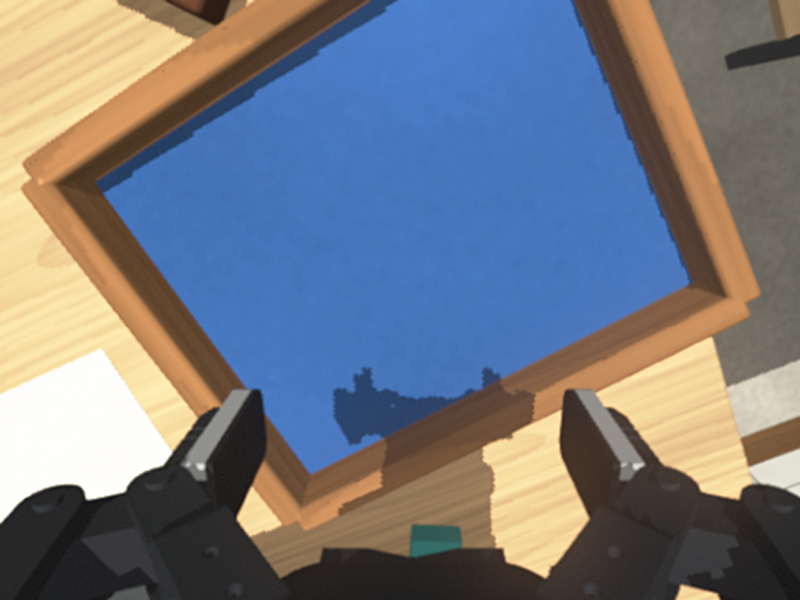

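The top view shows the stop button at (265,363). The rail runs from the inker at (348,213) to its open end at (368,375), with three blocks at (361,336), (358,296) and (353,261). The brown stamp is at (289,284), with turquoise look-alikes at (275,215) and (160,305). Blue block look-alikes are at (409,279) and (350,428), and the open drawer is at (530,315). Next I'll enlarge.

```bash
cat > h.py <<'E'
import cv2,numpy as np
from scipy.spatial.transform import Rotation as R
from station import arm,snapshot
def rot(d):
    q=d["rotation"]; q=np.array(q)
    return q if q.shape==(3,3) else R.from_quat([q[1],q[2],q[3],q[0]]).as_matrix()
def ray(d,uv):
    K=np.array(d["intrinsics"]);uv=np.array(uv,float).reshape(-1,1,2)
    p=cv2.undistortPoints(uv,K,np.array([d["k1"],0,0,0.]),None,None,).reshape(-1,2)
    v=np.c_[p[:,0],-p[:,1],-np.ones(len(p))]@rot(d).T
    return np.array(d["origin"]),v/np.linalg.norm(v,axis=1)[:,None]
def onz(d,uv,z):
    o,v=ray(d,uv); return o+v*((z-o[2])/v[:,2])[:,None]
def tri(d1,u1,d2,u2):
    o1,v1=ray(d1,u1);o2,v2=ray(d2,u2);out=[]
    for a,b in zip(v1,v2):
        t=np.linalg.lstsq(np.c_[a,-b],o2-o1,rcond=None)[0]
        p,q=o1+t[0]*a,o2+t[1]*b; out.append(np.r_[(p+q)/2,np.linalg.norm(p-q)])
    return np.array(out)
def proj(d,P):
    P=(np.array(P,float).reshape(-1,3)-d["origin"])@rot(d)
    s=np.c_[P[:,0],-P[:,1]]/-P[:,2:]
    s=s*(1+d["k1"]*(s**2).sum(1))[:,None]
    K=np.array(d["intrinsics"]); return s*[K[0,0],K[1,1]]+K[:2,2]
def crop(d,name,x0,y0,w,h,s):
    im=d["pixels"][y0:y0+h,x0:x0+w,::-1]
    im=cv2.resize(im,None,fx=s,fy=s,interpolation=cv2.INTER_CUBIC)
    for i in range(0,w,20): cv2.putText(im,str(x0+i),(i*s,10),0,.35,(0,0,255),1);cv2.line(im,(i*s,12),(i*s,18),(0,0,255),1)
    for i in range(0,h,20): cv2.putText(im,str(y0+i),(0,i*s+4),0,.35,(0,0,255),1)
    cv2.imwrite(f"pics/{name}.png",im)
def st():
    s=arm.get_state();r=R.from_quat(np.array(s["ee_rot"])[[1,2,3,0]]).as_matrix()
    print("t",round(s["time"],2),"p",np.round(s["eef_pos"],4),"w",round(s["width"],4),"F",np.round(s["ft_force"],1),"x",np.round(r[:,0],3),"jaw yaw",round(np.degrees(np.arctan2(r[1,1],r[0,1])),2),"j7",round(s["joints"][6],3))
    return s
E
python3 - <<'E'
from h import *
st()
d=snapshot("top"); crop(d,"t1",150,110,240,170,3)
d=snapshot("side"); crop(d,"s1",130,140,210,160,4 if 0 else 3)
crop(d,"s2",130,190,130,110,6)
d=snapshot("top"); crop(d,"t2",150,120,120,160,5) if 0 else crop(d,"t2",150,145,110,110,5)
E
```

```text
t 0.15 p [0.2947 0.662  0.2306] w 0.0852 F [-0.3  0.5 -0.5] x [-0.    -0.001 -1.   ] jaw yaw 66.01 j7 -0.08
```

View pics/t1.png

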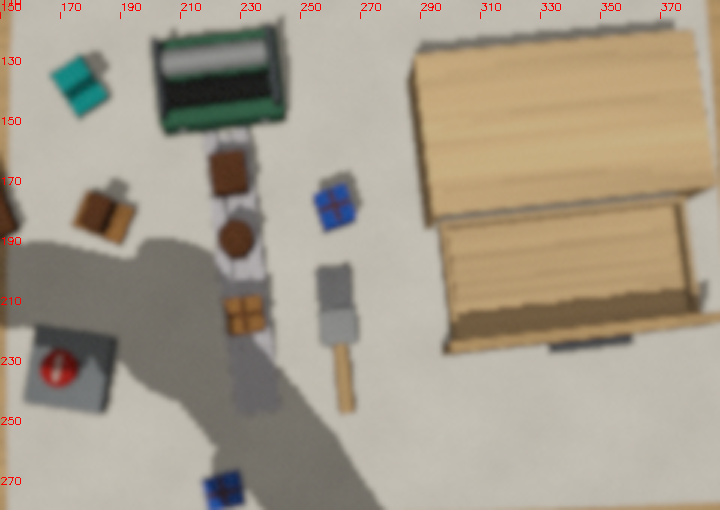

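View pics/s2.png

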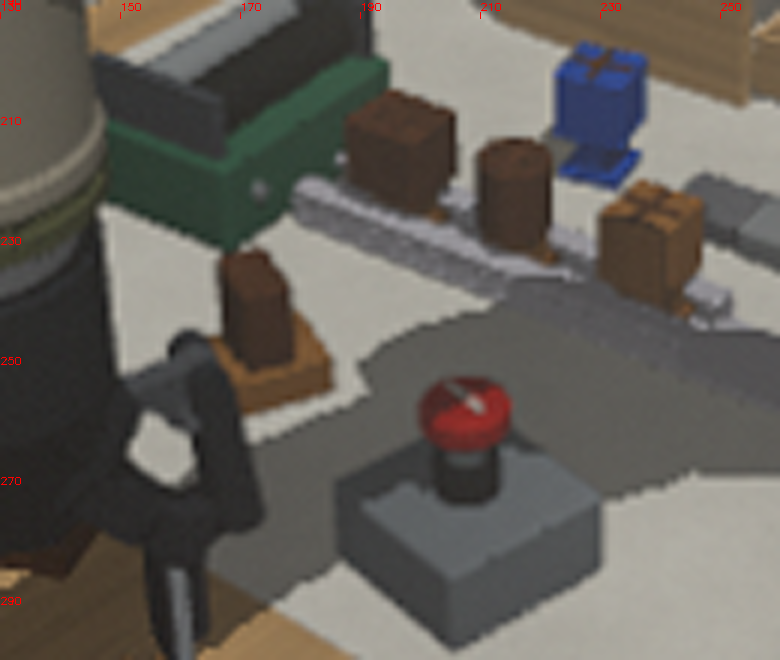

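View pics/s1.png

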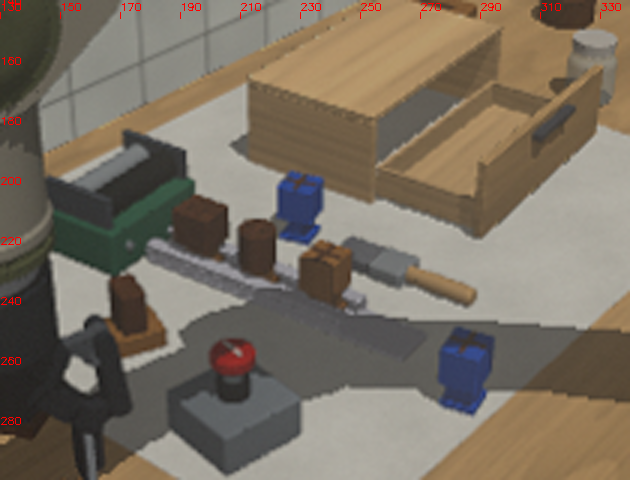

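View pics/t2.png

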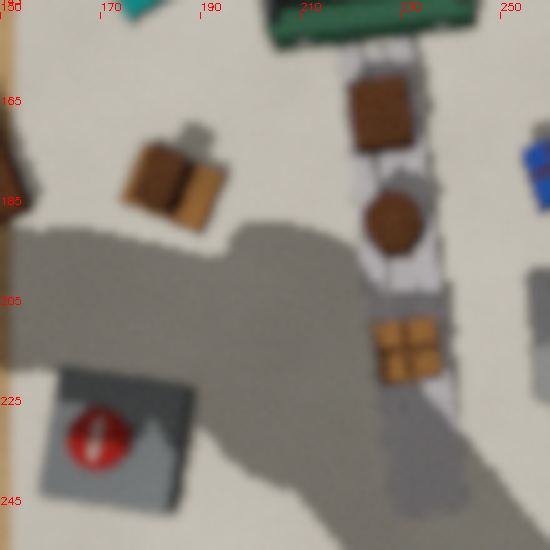

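Run:
```python
from h import *
T=snapshot("top");S=snapshot("side")
def redc(d,box):
    x0,y0,w,h=box;im=d["pixels"][y0:y0+h,x0:x0+w].astype(int)
    m=((im[...,0]>90)&(im[...,0]>2*im[...,1])&(im[...,0]>2*im[...,2])).astype(np.uint8)
    c=max(cv2.findContours(m,0,1)[0],key=cv2.contourArea);(x,y),r=cv2.minEnclosingCircle(c);print("red",x+x0,y+y0,r);
    return x+x0,y+y0
a=redc(T,(155,215,40,40))
print("stop top@.093",onz(T,[a],.093))
# side: top ellipse centre by eye
print("stop tri",tri(T,[a],S,[(207.3,257.0)]))
t2=lambda x,y:(150+x/5,145+y/5)
s2=lambda x,y:(130+x/6,190+y/6)
names=["blkfar","blkround","blknear"]
tp=[t2(381,114),t2(394,223),t2(408,351)]
sp=[s2(401,112),s2(514,158),s2(652,208)]
print("blocks tri",tri(T,tp,S,sp)); print(onz(T,tp,.073))
# stamp handle top
print("stamp",tri(T,[t2(164,175)],S,[s2(250,270)]),onz(T,[t2(164,175)],.068))
print("rail open corners",onz(T,[t2(393,515),t2(467,508)],.006))
print("rail far", onz(T,[t2(345,60),t2(420,55)],.023))
t1=lambda x,y:(150+x/3,110+y/3)
print("cab top", onz(T,[t1(412,55),t1(690,30),t1(720,185),t1(430,220)],.112))
print("drawer front top", onz(T,[t1(445,348),t1(720,318)],.098))
s1=lambda x,y:(130+x/3,140+y/3)
print("drawer tri front-left top",tri(T,[t1(447,352)],S,[s1(481,163)]))
print("inker",onz(T,[t1(165,132),t1(285,118)],.0))
```

```text
red 170.0357141494751 233.0535717010498 5.053797721862793
stop top@.093 [[0.42815693 0.32199177 0.093     ]]
stop tri [[0.42932164 0.32368965 0.08878573 0.00264009]]
blocks tri [[0.63168479 0.14946464 0.07299806 0.00263062]
 [0.56229415 0.14202993 0.07016715 0.00196171]
 [0.48119807 0.13398344 0.0707962  0.00085742]]
[[0.63062021 0.14865253 0.073     ]
 [0.56112349 0.14126764 0.073     ]
 [0.48069608 0.13361359 0.073     ]]
stamp [[0.59723504 0.28858138 0.06403189 0.00316114]] [[0.59535469 0.28684993 0.068     ]]
rail open corners [[0.37865106 0.14868267 0.006     ]
 [0.38222124 0.10050044 0.006     ]]
rail far [[0.67661063 0.17534145 0.023     ]
 [0.67894403 0.12590989 0.023     ]]
cab top [[ 0.74447976 -0.04488913  0.112     ]
 [ 0.76940596 -0.34119203  0.112     ]
 [ 0.60260781 -0.36209564  0.112     ]
 [ 0.5713245  -0.05779828  0.112     ]]
drawer front top [[ 0.44169762 -0.07043866  0.098     ]
 [ 0.46528365 -0.35853365  0.098     ]]
drawer tri front-left top [[ 0.43894138 -0.07136001  0.0989357   0.00329269]]
inker [[0.69285917 0.22426146 0.        ]
 [0.70606244 0.08977903 0.        ]]
```

Call:
move_arm --series '[{"claw": 1, "translation": [0.017, -0.043, 0.02], "spin": 4}, {"claw": 1, "translation": [0.034, -0.086, 0.03], "spin": 8}, {"claw": 1, "translation": [0.051, -0.129, 0.03], "spin": 12}, {"claw": 1, "translation": [0.068, -0.172, 0.03], "spin": 16}, {"claw": 1, "translation": [0.085, -0.215, 0.03], "spin": 20}, {"claw": 0, "translation": [0.102, -0.258, 0.03], "spin": 24}, {"claw": 0, "translation": [0.119, -0.3, 0.03], "spin": 29}, {"claw": 0, "translation": [0.134, -0.34, 0.03], "spin": 29}]' --squeeze 40

```text
time: 1.2
eef_pos: [0.4296, 0.3202, 0.2614]
ee_rot: [0.707, -0.032, 0.706, 0.032]
ft_force: [0.6, 1.1, 0.7]
width: 0.0443
```

Run:
```python
from h import *
st()
d=snapshot("wrist"); crop(d,"w1",0,0,512,384,1)
im=cv2.resize(d["pixels"][:,:,::-1],(800,600)); cv2.imwrite("pics/w1.png",im)
print(np.round(d["origin"],3))
d=snapshot("top");cv2.imwrite("pics/t3.png",cv2.resize(d["pixels"][:,:,::-1],(800,600)))
```

```text
t 1.2 p [0.4296 0.3202 0.2614] w 0.0443 F [0.6 1.1 0.7] x [ 0.001 -0.    -1.   ] jaw yaw 95.14 j7 0.852
[0.352 0.314 0.405]
```

View pics/w1.png

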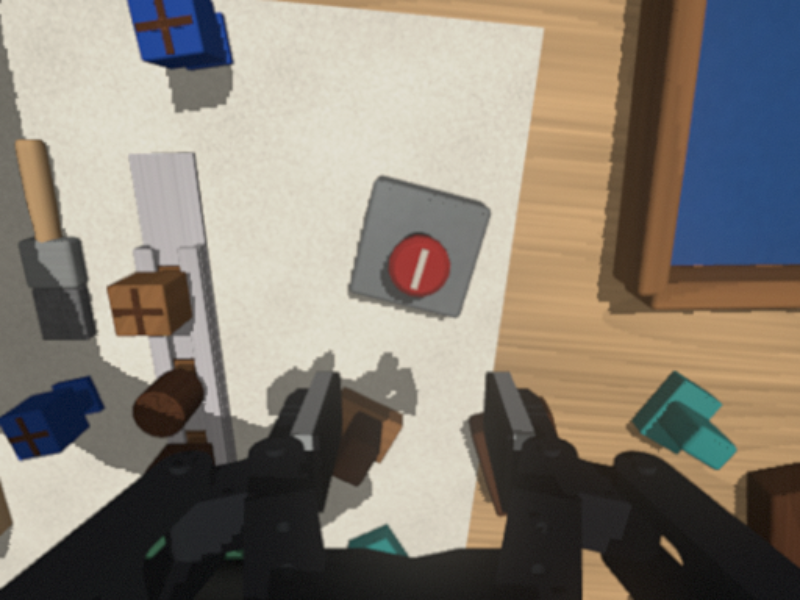

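The wrist view shows the red head at (419,265) and the rail's open end at about (163,153), with the near block at (145,305). I'll locate the stop using this and the top view.

Run:
```python
from h import *
W=snapshot("wrist")
st()
im=W["pixels"].astype(int)
m=((im[...,0]>90)&(im[...,0]>2.2*im[...,1])&(im[...,0]>2.2*im[...,2])).astype(np.uint8);m[:,400:]=0;m[:,:200]=0
m=cv2.morphologyEx(m,cv2.MORPH_CLOSE,np.ones((7,7)))
c=max(cv2.findContours(m,0,1)[0],key=cv2.contourArea);e=cv2.fitEllipse(c);print(e)
for z in (.093,.084,.075):print(z,onz(W,[e[0]],z))
T0=dict(intrinsics=[[406.44,0,261.57],[0,406.44,194.56],[0,0,1]],k1=-0.142778,origin=[.3941,.0645,1.3353],rotation=[-0.6983,-0.035,0.0483,0.7133])
print(tri(W,[e[0]],T0,[(170.04,233.05)]))
s=np.array([[130,154],[193,153],[205,247],[238,470],[146,248]])/1.5625
print("rail end",onz(W,s[:2],.006),"lip R near, far; lip L",onz(W,s[2:],.023))
print("near block top", onz(W,np.array([[137,313]])/1.5625,.073), "far round top",onz(W,np.array([[158,412]])/1.5625,.073))
print("stamp top",onz(W,np.array([[357,462]])/1.5625,.068))
```

```text
t 1.35 p [0.4303 0.3192 0.2615] w 0.02 F [-1.   1.7 -0.1] x [ 0.001 -0.001 -1.   ] jaw yaw 94.68 j7 0.846
((273.1096496582031, 167.96292114257812), (36.124515533447266, 36.63094711303711), 137.2799072265625)
0.093 [[0.42863506 0.32505838 0.093     ]]
0.084 [[0.43081042 0.32546373 0.084     ]]
0.075 [[0.43298579 0.32586908 0.075     ]]
[[0.42907348 0.32423241 0.08763545 0.00269424]]
rail end [[0.38294935 0.09655072 0.006     ]
 [0.37870116 0.14494182 0.006     ]] lip R near, far; lip L [[0.44686878 0.15798454 0.023     ]
 [0.64694441 0.17805652 0.023     ]
 [0.45119806 0.11227911 0.023     ]]
near block top [[0.48532356 0.12834015 0.073     ]] far round top [[0.56270852 0.13724714 0.073     ]]
stamp top [[0.59701666 0.28626562 0.068     ]]
```

Call:
move_arm --series '[{"claw": 0, "translation": [-0.001, 0.005, -0.05], "spin": 0}, {"claw": 0, "translation": [-0.001, 0.005, -0.1], "spin": 0}, {"claw": 0, "translation": [-0.001, 0.005, -0.14], "spin": 0}, {"claw": 0, "translation": [-0.001, 0.005, -0.158], "spin": 0}, {"claw": 0, "translation": [-0.001, 0.005, -0.166], "spin": 0}, {"claw": 0, "translation": [-0.001, 0.005, -0.172], "spin": 0}, {"claw": 0, "translation": [-0.001, 0.005, -0.176], "spin": 0}, {"claw": 0, "translation": [-0.001, 0.005, -0.177], "spin": 0}]'

```text
time: 2.15
eef_pos: [0.4295, 0.3252, 0.0859]
ee_rot: [0.707, -0.029, 0.706, 0.029]
ft_force: [-4.3, -0.3, 15.7]
width: -0.0002
```

Call:
move_arm --series '[{"claw": 0, "translation": [0, 0, 0.05]}, {"claw": 0, "translation": [0, 0, 0.1]}, {"claw": 0.3, "translation": [0.014, -0.04, 0.13]}, {"claw": 1, "translation": [0.028, -0.08, 0.14]}, {"claw": 1, "translation": [0.042, -0.12, 0.14]}, {"claw": 1, "translation": [0.056, -0.16, 0.14]}, {"claw": 1, "translation": [0.07, -0.19, 0.14]}, {"claw": 1, "translation": [0.07, -0.19, 0.14]}]'

```text
schema error: expected keys claw, translation, spin
```

Run:
```python
from h import *
st()
d=snapshot("wrist")
im=cv2.resize(d["pixels"][:,:,::-1],(800,600)); cv2.imwrite("pics/w2.png",im)
d=snapshot("side");crop(d,"s3",130,190,130,110,6)
```

```text
t 2.15 p [0.4295 0.3252 0.0859] w -0.0002 F [-4.3 -0.3 15.7] x [ 0.002  0.001 -1.   ] jaw yaw 94.7 j7 0.778
```

View pics/w2.png

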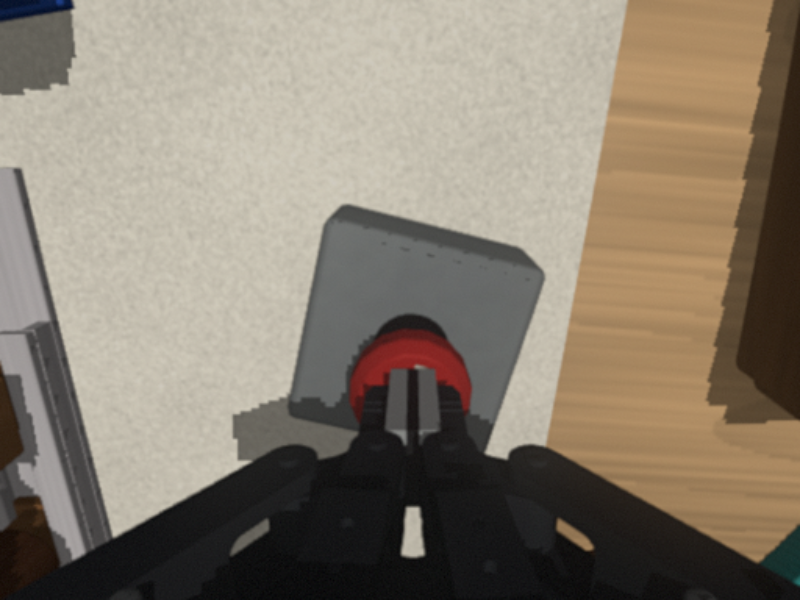

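View pics/s3.png

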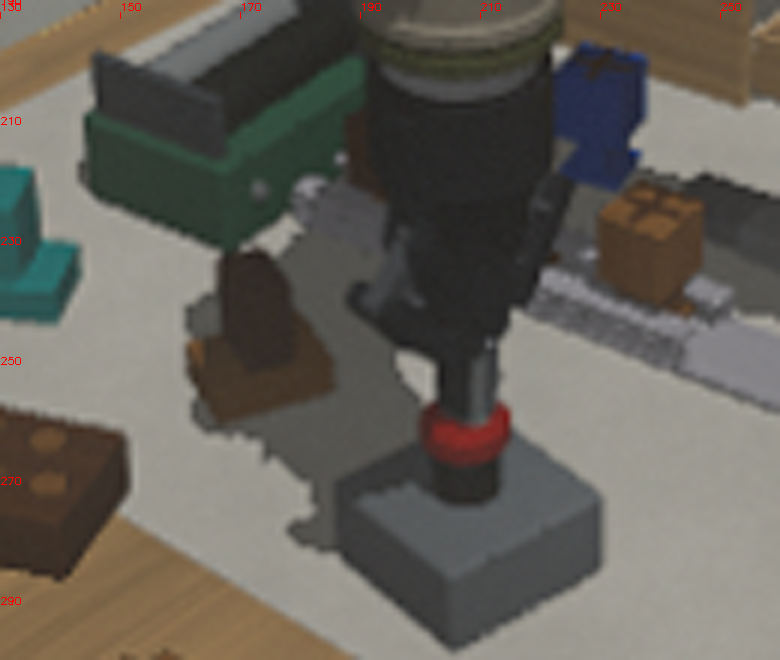

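The fingers are centred on the head, which is at its stop (wrist picture, (410,385)). All three keys are required in every row, so I'll resend the retreat with them.

Call:
move_arm --series '[{"claw": 0, "translation": [0, 0, 0.05], "spin": 0}, {"claw": 0, "translation": [0, 0, 0.1], "spin": 0}, {"claw": 0.3, "translation": [0.014, -0.04, 0.13], "spin": 0}, {"claw": 1, "translation": [0.028, -0.08, 0.14], "spin": 0}, {"claw": 1, "translation": [0.042, -0.12, 0.14], "spin": 0}, {"claw": 1, "translation": [0.056, -0.16, 0.14], "spin": 0}, {"claw": 1, "translation": [0.07, -0.19, 0.14], "spin": 0}, {"claw": 1, "translation": [0.07, -0.19, 0.14], "spin": 0}]'

```text
time: 3.05
eef_pos: [0.5016, 0.1304, 0.2274]
ee_rot: [0.709, -0.027, 0.705, 0.026]
ft_force: [0.7, 0.5, 0.5]
width: 0.0847
```

Run:
```python
from h import *
st()
d=snapshot("wrist")
im=cv2.resize(d["pixels"][:,:,::-1],(800,600)); cv2.imwrite("pics/w3.png",im)
d=snapshot("side");crop(d,"s4",130,190,130,110,6)
```

```text
t 3.05 p [0.5016 0.1304 0.2274] w 0.0847 F [0.7 0.5 0.5] x [ 0.006 -0.    -1.   ] jaw yaw 94.29 j7 1.217
```

View pics/w3.png

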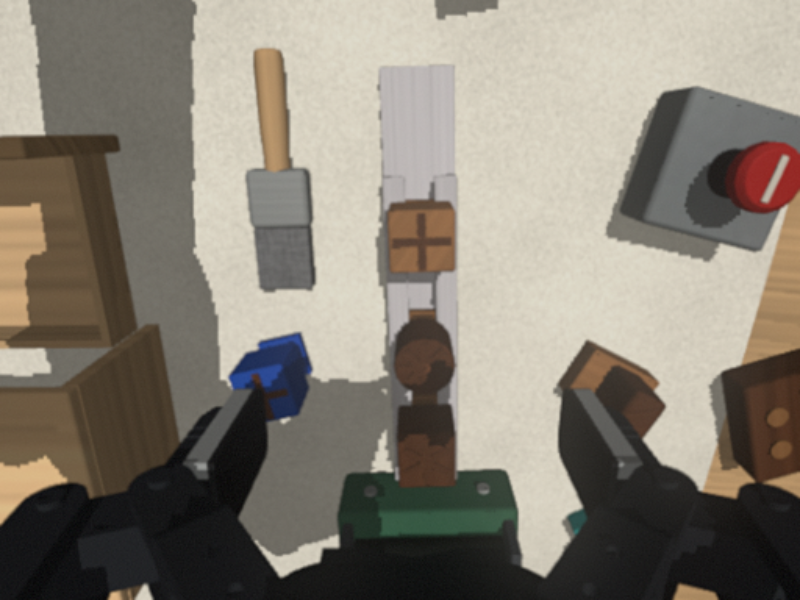

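View pics/s4.png

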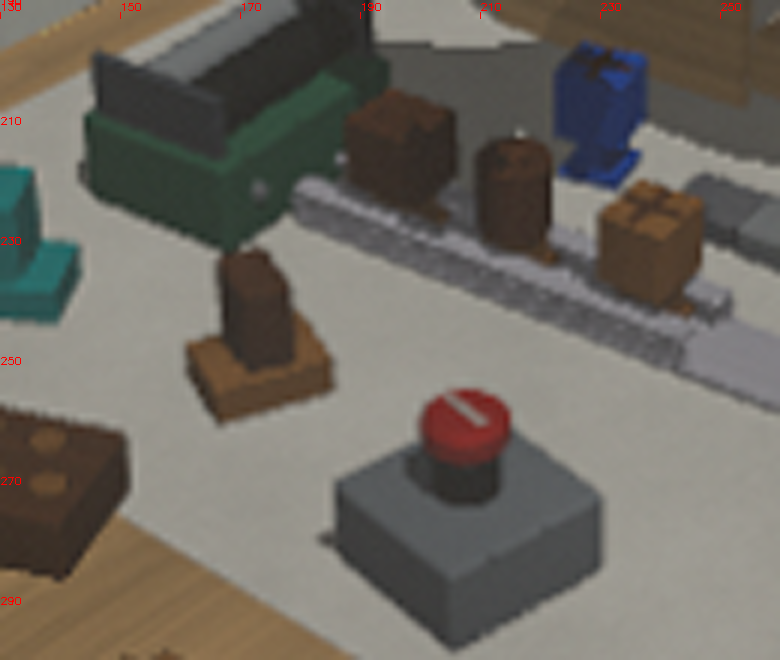

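The stop stays down: in the side crop the head top sits at y≈410, against ≈400 before. The three rail blocks are at w3 (421,243), (424,357) and (425,465). The blue block_b look-alike at (270,380) is off the rail, and the brown stamp is at (610,390).

Run:
```python
from h import *
W=snapshot("wrist");st()
f=lambda *p:np.array(p)/1.5625
T0=dict(intrinsics=[[406.44,0,261.57],[0,406.44,194.56],[0,0,1]],k1=-0.142778,origin=[.3941,.0645,1.3353],rotation=[-0.6983,-0.035,0.0483,0.7133])
w=f([422,243],[424,357],[427,462])
t=[(231.6,215.2),(228.8,189.6),(226.2,167.8)]
tt=tri(W,w,T0,t);print("tri blocks",tt)
print("W@.073",onz(W,w,.073))
c=f([388,206],[455,206],[455,271],[389,274]); print("near corners",onz(W,c,.073))
print("rail end",onz(W,f([381,67],[454,66]),.006)); print("lips outer near",onz(W,f([384,177],[457,177]),.023),"far",onz(W,f([389,440],[459,440]),.023))
print("stamp",onz(W,f([628,403]),.068),tri(W,f([628,403]),T0,[(182.8,180)]))
S=snapshot("side")
s2=lambda x,y:(130+x/6,190+y/6)
print("tri W/S",tri(W,w,S,[s2(652,208),s2(514,158),s2(401,112)]))
```

```text
t 3.2 p [0.4996 0.1358 0.2269] w 0.0853 F [-0.   0.3 -0. ] x [ 0.004  0.002 -1.   ] jaw yaw 94.7 j7 1.215
tri blocks [[0.48041277 0.13644821 0.08253897 0.00668946]
 [0.5631158  0.14544992 0.05745751 0.00640968]
 [0.62901914 0.15203082 0.08037632 0.00769592]]
W@.073 [[0.48285055 0.14012021 0.073     ]
 [0.55614703 0.1476894  0.073     ]
 [0.63426977 0.15656974 0.073     ]]
near corners [[0.46270791 0.1186308  0.073     ]
 [0.45961489 0.15731608 0.073     ]
 [0.49834004 0.16139498 0.073     ]
 [0.50336455 0.1219028  0.073     ]]
rail end [[0.38144921 0.10567084 0.006     ]
 [0.37700099 0.15348308 0.006     ]]
lips outer near [[0.45068082 0.11295348 0.023     ]
 [0.44680494 0.16138236 0.023     ]] far [[0.65210282 0.12956052 0.023     ]
 [0.64776754 0.18449564 0.023     ]]
stamp [[0.5813477  0.28739834 0.068     ]] [[0.59499532 0.29391999 0.04853839 0.0099438 ]]
tri W/S [[0.48061773 0.13890883 0.07421904 0.00451211]
 [0.5565879  0.14812434 0.07489103 0.00258369]
 [0.62884656 0.15563459 0.07828773 0.0027683 ]]
```

Call:
move_arm --series '[{"claw": 1, "translation": [-0.008, -0.001, -0.05], "spin": 0}, {"claw": 1, "translation": [-0.018, -0.002, -0.1], "spin": 0}, {"claw": 1, "translation": [-0.018, -0.002, -0.145], "spin": 0}, {"claw": 1, "translation": [-0.018, -0.002, -0.18], "spin": 0}, {"claw": 1, "translation": [-0.018, -0.002, -0.19], "spin": 0}, {"claw": 0.35, "translation": [-0.018, -0.002, -0.19], "spin": 0}, {"claw": 0.3, "translation": [-0.018, -0.002, -0.19], "spin": 0}, {"claw": 0.3, "translation": [-0.018, -0.002, -0.19], "spin": 0}]' --squeeze 40

```text
time: 4.05
eef_pos: [0.4822, 0.1348, 0.0384]
ee_rot: [0.709, -0.029, 0.704, 0.03]
ft_force: [-0.1, 0.4, 0.0]
width: 0.0435
```

Run:
```python
from h import *
st()
d=snapshot("wrist")
im=cv2.resize(d["pixels"][:,:,::-1],(800,600)); cv2.imwrite("pics/w4.png",im)
```

```text
t 4.05 p [0.4822 0.1348 0.0384] w 0.0435 F [-0.1  0.4  0. ] x [ 0.006  0.003 -1.   ] jaw yaw 94.78 j7 1.139
```

View pics/w4.png

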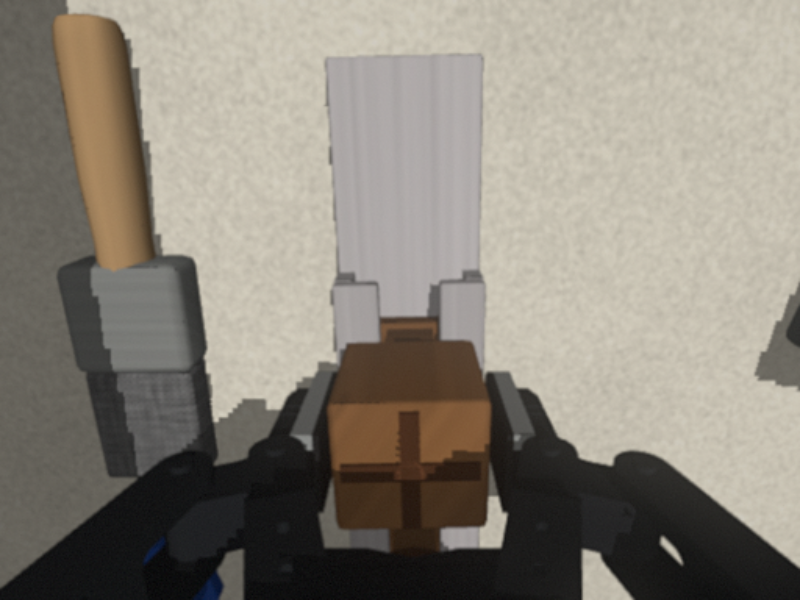

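Call:
move_arm --series '[{"claw": 0.2, "translation": [0, 0, 0], "spin": 0}, {"claw": 0.2, "translation": [0, 0, 0], "spin": 0}, {"claw": 0.2, "translation": [-0.01, -0.001, 0], "spin": 0}, {"claw": 0.2, "translation": [-0.022, -0.002, 0], "spin": 0}, {"claw": 0.2, "translation": [-0.036, -0.003, 0], "spin": 0}, {"claw": 0.2, "translation": [-0.05, -0.0045, 0], "spin": 0}, {"claw": 0.2, "translation": [-0.061, -0.0055, 0], "spin": 0}, {"claw": 0.2, "translation": [-0.062, -0.0055, 0], "spin": 0}]'

```text
time: 4.9
eef_pos: [0.4178, 0.1287, 0.0386]
ee_rot: [0.708, -0.029, 0.705, 0.03]
ft_force: [0.2, -0.1, -1.7]
width: 0.0398
```

Run:
```python
from h import *
st()
d=snapshot("wrist")
im=cv2.resize(d["pixels"][:,:,::-1],(800,600)); cv2.imwrite("pics/w5.png",im)
d=snapshot("side");crop(d,"s5",170,190,130,100,6)
```

```text
t 4.9 p [0.4178 0.1287 0.0386] w 0.0398 F [ 0.2 -0.1 -1.7] x [ 0.004  0.002 -1.   ] jaw yaw 94.82 j7 1.069
```

View pics/w5.png

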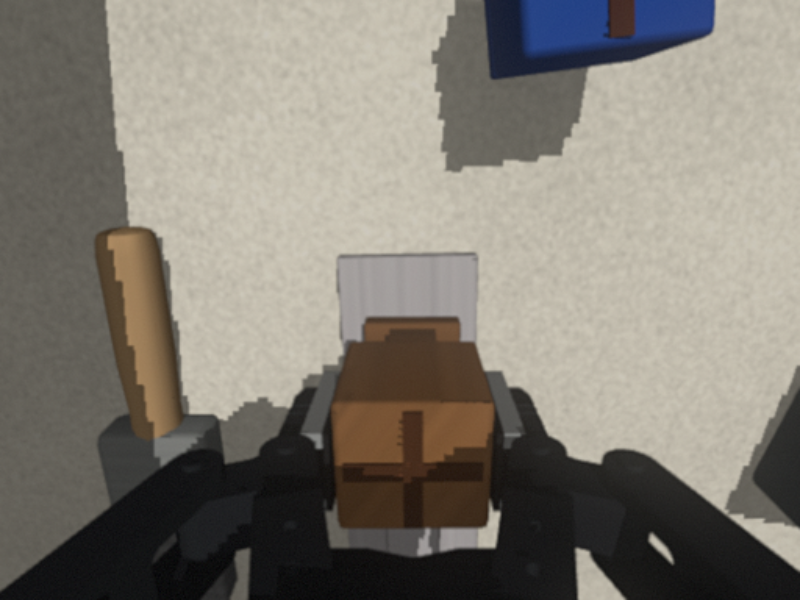

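View pics/s5.png

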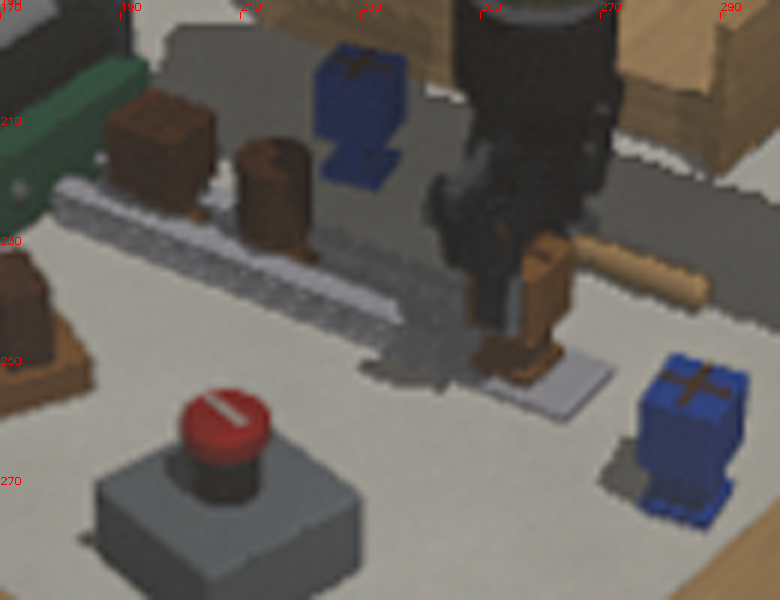

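Call:
move_arm --series '[{"claw": 0.2, "translation": [0, 0, 0.03], "spin": 0}, {"claw": 0.2, "translation": [0, 0, 0.08], "spin": 0}, {"claw": 0.2, "translation": [0, 0, 0.13], "spin": 0}, {"claw": 0.2, "translation": [0.02, -0.04, 0.16], "spin": 0}, {"claw": 0.2, "translation": [0.04, -0.08, 0.17], "spin": 0}, {"claw": 0.2, "translation": [0.06, -0.12, 0.17], "spin": 0}, {"claw": 0.2, "translation": [0.08, -0.16, 0.17], "spin": 0}, {"claw": 0.2, "translation": [0.1, -0.2, 0.17], "spin": 0}]'

```text
time: 5.8
eef_pos: [0.5212, -0.0728, 0.2091]
ee_rot: [0.709, -0.029, 0.704, 0.03]
ft_force: [1.5, 1.3, -1.5]
width: 0.0395
```

Run:
```python
from h import *
st()
d=snapshot("wrist");st()
im=cv2.resize(d["pixels"][:,:,::-1],(800,600)); cv2.imwrite("pics/w6.png",im)
```

```text
t 5.8 p [ 0.5212 -0.0728  0.2091] w 0.0395 F [ 1.5  1.3 -1.5] x [ 0.008  0.003 -1.   ] jaw yaw 94.77 j7 1.611
t 5.85 p [ 0.5243 -0.0804  0.209 ] w 0.0395 F [ 4.8 -7.5 -0.1] x [ 0.01  -0.001 -1.   ] jaw yaw 94.36 j7 1.616
```

View pics/w6.png

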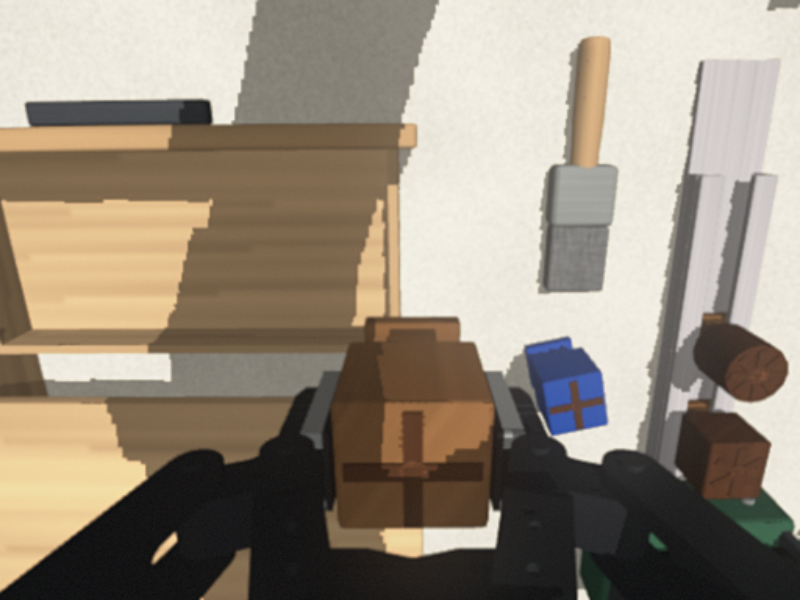

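```bash
cat >> h.py <<'E'
import pickle
def snap(cam,name,big=True):
    d=snapshot(cam); pickle.dump(d,open(f"pics/{name}.pkl","wb"))
    if big: cv2.imwrite(f"pics/{name}.png",cv2.resize(d["pixels"][:,:,::-1],(800,600),interpolation=cv2.INTER_CUBIC))
    return d
def load(name): return pickle.load(open(f"pics/{name}.pkl","rb"))
def px(*p): return np.array(p,float)/1.5625
E
python3 - <<'E'
from h import *
st();snapshot("side");snapshot("side");st();snap("wrist","w7");st()
E
```

```text
t 5.85 p [ 0.5243 -0.0804  0.209 ] w 0.0395 F [ 4.8 -7.5 -0.1] x [ 0.01  -0.001 -1.   ] jaw yaw 94.36 j7 1.616
t 5.95 p [ 0.5212 -0.0741  0.2084] w 0.0397 F [-0.9  0.9 -0.8] x [ 0.007  0.002 -1.   ] jaw yaw 94.46 j7 1.607
t 6.0 p [ 0.5204 -0.0719  0.2083] w 0.0392 F [-0.2 -0.2 -2.3] x [ 0.006  0.003 -1.   ] jaw yaw 94.62 j7 1.607
```

View pics/w7.png

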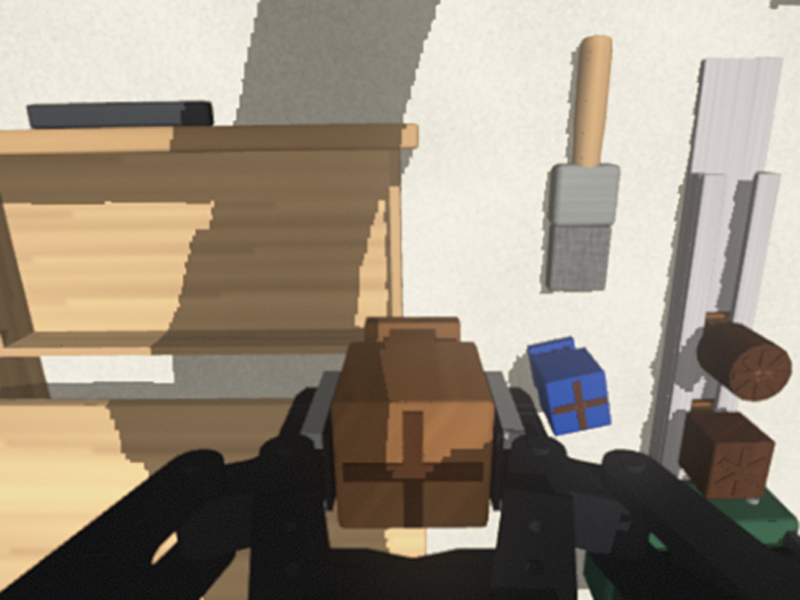

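Run:
```python
from h import *
d=load("w7")
print("front top outer R, inner R",onz(d,px([417,125],[417,147],[0,130]),.098))
print("side wall top inner near front/back R",onz(d,px([390,188],[392,300]),.042))
print("rear wall top: inner edge, outer edge at x=200",onz(d,px([200,346],[200,354],[20,347],[20,354]),.042))
print("floor left back corner, front-left", onz(d,px([34,332],[170,335],[0,205]),.012))
print("cab front edge top",onz(d,px([0,398],[290,403]),.112))
```

```text
front top outer R, inner R [[ 0.43909559 -0.07726828  0.098     ]
 [ 0.44906968 -0.0764649   0.098     ]
 [ 0.45559983 -0.27662642  0.098     ]]
side wall top inner near front/back R [[ 0.47528728 -0.08994585  0.042     ]
 [ 0.54544105 -0.08414042  0.042     ]]
rear wall top: inner edge, outer edge at x=200 [[ 0.58717602 -0.20853311  0.042     ]
 [ 0.59298465 -0.20883695  0.042     ]
 [ 0.59765843 -0.3298854   0.042     ]
 [ 0.60284506 -0.33073194  0.042     ]]
floor left back corner, front-left [[ 0.59987182 -0.34179101  0.012     ]
 [ 0.59428659 -0.24231616  0.012     ]
 [ 0.5087947  -0.3513576   0.012     ]]
cab front edge top [[ 0.59362969 -0.28926248  0.112     ]
 [ 0.58367077 -0.13326465  0.112     ]]
```

Call:
move_arm --series '[{"claw": 0.2, "translation": [0.013, -0.04, 0], "spin": 0}, {"claw": 0.2, "translation": [0.025, -0.078, 0], "spin": 0}, {"claw": 0.2, "translation": [0.025, -0.081, -0.03], "spin": 0}, {"claw": 0.2, "translation": [0.025, -0.081, -0.075], "spin": 0}, {"claw": 0.2, "translation": [0.025, -0.081, -0.12], "spin": 0}, {"claw": 0.2, "translation": [0.025, -0.081, -0.15], "spin": 0}, {"claw": 0.2, "translation": [0.025, -0.081, -0.16], "spin": 0}, {"claw": 0.2, "translation": [0.025, -0.081, -0.162], "spin": 0}]'

```text
time: 6.8
eef_pos: [0.545, -0.1516, 0.0455]
ee_rot: [0.708, -0.028, 0.705, 0.03]
ft_force: [0.4, -0.5, -1.3]
width: 0.0394
```

Run:
```python
from h import *
st();snap("wrist","w8");snap("side","s8",0);crop(load("s8"),"s8",230,120,130,100,6)
```

```text
t 6.8 p [ 0.545  -0.1516  0.0455] w 0.0394 F [ 0.4 -0.5 -1.3] x [ 0.004  0.004 -1.   ] jaw yaw 94.71 j7 1.71
```

View pics/w8.png

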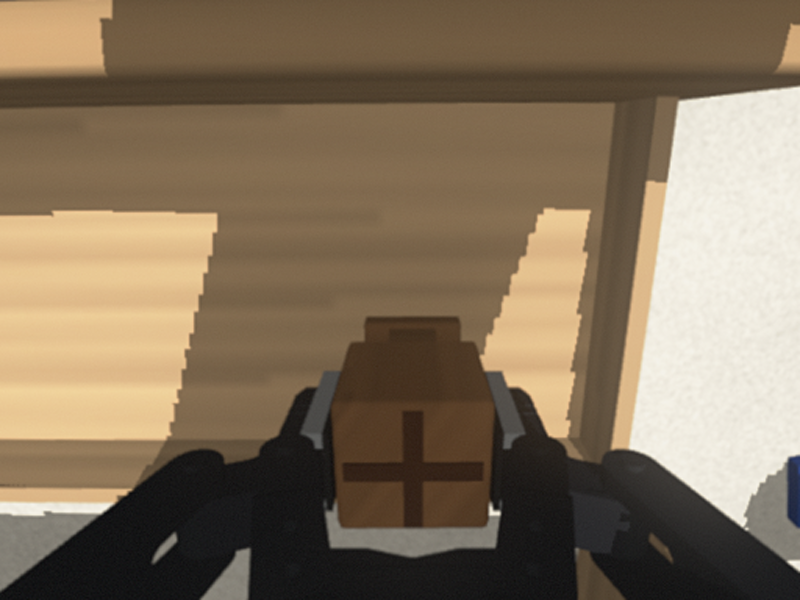

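View pics/s8.png

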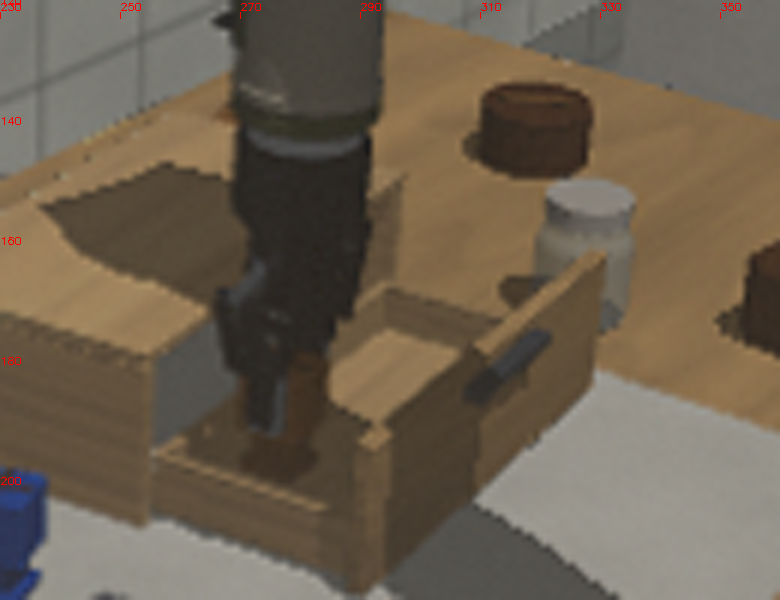

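Call:
move_arm --series '[{"claw": 0.65, "translation": [0, 0, -0.001], "spin": 0}, {"claw": 0.65, "translation": [0, 0, -0.001], "spin": 0}, {"claw": 0.65, "translation": [0, 0, 0.02], "spin": 0}, {"claw": 0.65, "translation": [0, 0, 0.06], "spin": 0}, {"claw": 0.65, "translation": [0, 0, 0.105], "spin": 0}, {"claw": 1, "translation": [0, 0.04, 0.135], "spin": 0}, {"claw": 1, "translation": [0, 0.085, 0.15], "spin": 0}, {"claw": 1, "translation": [0, 0.13, 0.16], "spin": 0}]'

```text
time: 7.7
eef_pos: [0.5467, -0.0215, 0.2103]
ee_rot: [0.711, -0.027, 0.702, 0.029]
ft_force: [1.5, 0.5, 0.0]
width: 0.0854
```

Call:
move_arm --series '[{"claw": 1, "translation": [0.005, 0.045, 0.01], "spin": 0}, {"claw": 1, "translation": [0.01, 0.09, 0.01], "spin": 0}, {"claw": 1, "translation": [0.015, 0.13, 0.01], "spin": 0}, {"claw": 1, "translation": [0.018, 0.155, 0.01], "spin": 0}, {"claw": 1, "translation": [0.018, 0.164, 0.01], "spin": 0}, {"claw": 1, "translation": [0.018, 0.164, 0.01], "spin": 0}]'

```text
time: 8.3
eef_pos: [0.5645, 0.1434, 0.2209]
ee_rot: [0.711, -0.028, 0.702, 0.03]
ft_force: [0.5, -0.0, 0.1]
width: 0.0853
```

Run:
```python
from h import *
st();snapshot("side");snapshot("side");snap("wrist","w9");st();snap("side","s9",0);crop(load("s9"),"s9",130,130,230,150,3)
```

```text
t 8.3 p [0.5645 0.1434 0.2209] w 0.0853 F [ 0.5 -0.   0.1] x [ 0.012  0.003 -1.   ] jaw yaw 94.67 j7 1.229
t 8.45 p [0.5647 0.1404 0.2206] w 0.0853 F [ 0.2 -0.4 -0.1] x [ 0.012  0.002 -1.   ] jaw yaw 94.43 j7 1.23
```

View pics/w9.png

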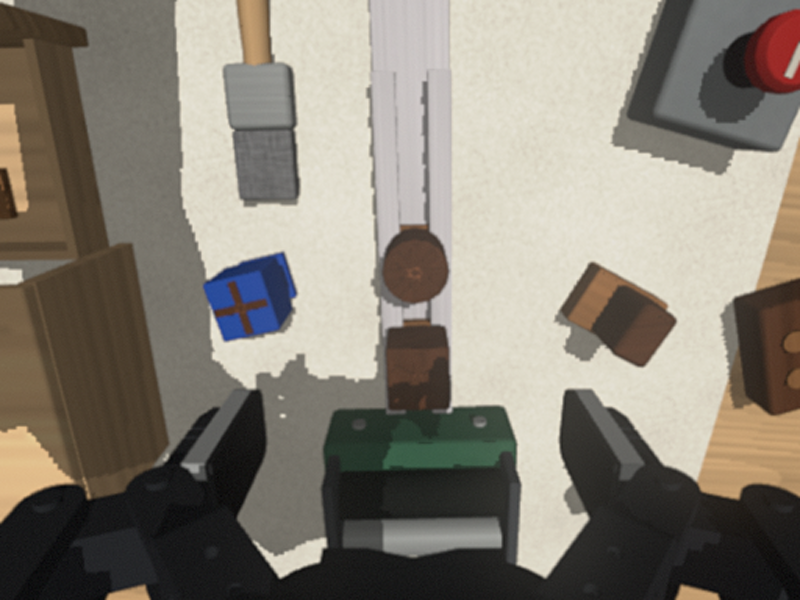

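View pics/s9.png

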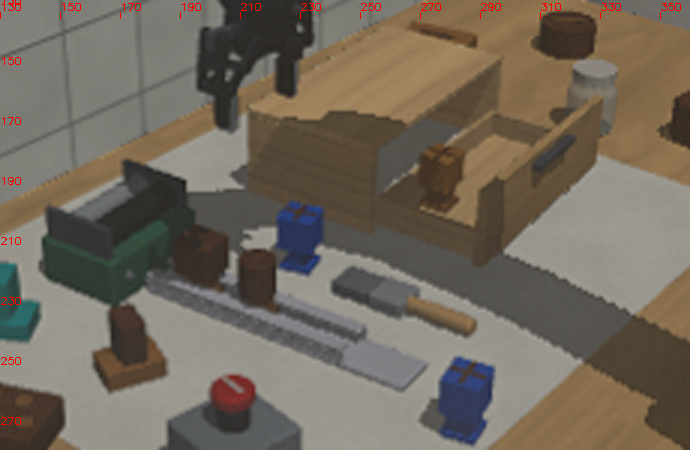

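Run:
```python
from h import *
d=load("w9");S=load("s9");s=lambda x,y:(130+x/3,130+y/3)
p=px([416,271],[417,384],[642,328])
print("round, far, stamp @z",onz(d,p[:2],.073),onz(d,p[2:],.068))
print("tri",tri(d,p,S,[s(257,258),s(201,236),s(125,314)]))
c=px([388,354],[449,352],[449,410],[388,412]);print("far top corners",onz(d,c,.073))
c=px([610,285],[676,320],[643,366],[598,332]);print("stamp handle top corners",onz(d,c,.068))
c=px([594,262],[671,304],[562,308]);print("stamp base top corners",onz(d,c,.022))
```

```text
round, far, stamp @z [[0.56420072 0.14388214 0.073     ]
 [0.63820615 0.15047385 0.073     ]] [[0.59129264 0.28782568 0.068     ]]
tri [[0.56362747 0.14338542 0.07193251 0.00196776]
 [0.63569964 0.14943101 0.07304545 0.00481284]
 [0.59435287 0.29036788 0.06617969 0.00501737]]
far top corners [[0.61883348 0.13080832 0.073     ]
 [0.61454362 0.16849711 0.073     ]
 [0.65534582 0.17263354 0.073     ]
 [0.65986582 0.13338637 0.073     ]]
stamp handle top corners [[0.56513645 0.26211608 0.068     ]
 [0.58438614 0.30800122 0.068     ]
 [0.61707402 0.29426549 0.068     ]
 [0.59606262 0.26070975 0.068     ]]
stamp base top corners [[0.56209576 0.26749316 0.022     ]
 [0.58816068 0.32838928 0.022     ]
 [0.59717263 0.25104892 0.022     ]]
```

Call:
move_arm --series '[{"claw": 1, "translation": [-0.001, 0.0015, -0.05], "spin": 0}, {"claw": 1, "translation": [-0.001, 0.0015, -0.1], "spin": 0}, {"claw": 1, "translation": [-0.001, 0.0015, -0.145], "spin": 0}, {"claw": 1, "translation": [-0.001, 0.0015, -0.175], "spin": 0}, {"claw": 1, "translation": [-0.001, 0.0015, -0.183], "spin": 0}, {"claw": 0.3, "translation": [-0.001, 0.0015, -0.183], "spin": 0}, {"claw": 0.2, "translation": [-0.001, 0.0015, -0.183], "spin": 0}, {"claw": 0.2, "translation": [-0.001, 0.0015, -0.183], "spin": 0}]'

```text
time: 9.3
eef_pos: [0.5648, 0.1419, 0.0393]
ee_rot: [0.712, -0.026, 0.701, 0.028]
ft_force: [0.7, 0.1, -0.2]
width: 0.0443
```

Run:
```python
from h import *
st();snapshot("side");st();snapshot("side");snap("wrist","w10");st()
```

```text
t 9.3 p [0.5648 0.1419 0.0393] w 0.0443 F [ 0.7  0.1 -0.2] x [ 0.014  0.003 -1.   ] jaw yaw 94.38 j7 1.173
t 9.35 p [0.5648 0.142  0.0394] w 0.039 F [-1.1 -1.8  9.1] x [ 0.015  0.003 -1.   ] jaw yaw 94.39 j7 1.173
t 9.45 p [0.5648 0.142  0.0394] w 0.0393 F [-0.1 -0.2  5.7] x [ 0.015  0.003 -1.   ] jaw yaw 94.4 j7 1.173
```

View pics/w10.png

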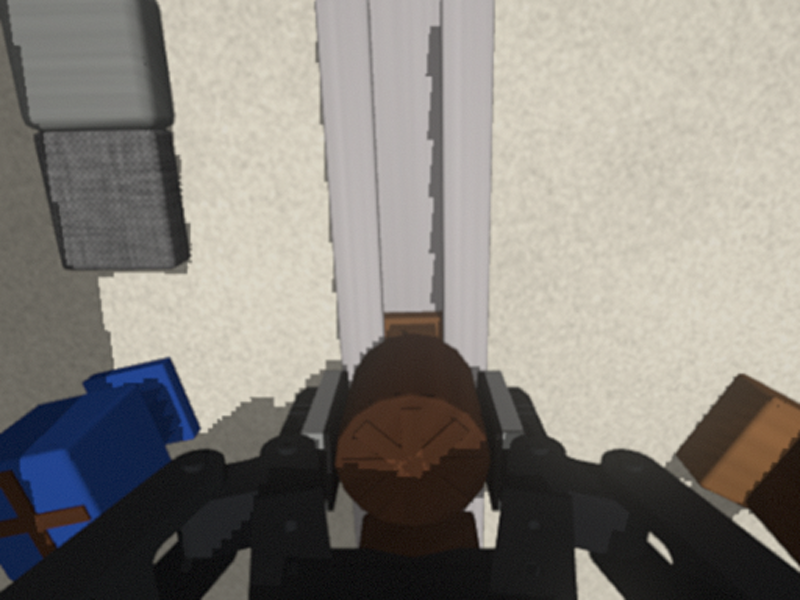

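Call:
move_arm --series '[{"claw": 0.2, "translation": [-0.012, -0.001, 0.001], "spin": 0}, {"claw": 0.2, "translation": [-0.032, -0.003, 0.001], "spin": 0}, {"claw": 0.2, "translation": [-0.055, -0.005, 0.001], "spin": 0}, {"claw": 0.2, "translation": [-0.078, -0.007, 0.001], "spin": 0}, {"claw": 0.2, "translation": [-0.101, -0.009, 0.001], "spin": 0}, {"claw": 0.2, "translation": [-0.124, -0.011, 0.001], "spin": 0}, {"claw": 0.2, "translation": [-0.142, -0.0127, 0.001], "spin": 0}, {"claw": 0.2, "translation": [-0.145, -0.013, 0.001], "spin": 0}]'

```text
time: 10.25
eef_pos: [0.4161, 0.1281, 0.0413]
ee_rot: [0.711, -0.027, 0.702, 0.028]
ft_force: [0.7, 0.1, -0.7]
width: 0.0389
```

Run:
```python
from h import *
st();snapshot("side");snapshot("side");snap("wrist","w11");st();snap("side","s11",0);crop(load("s11"),"s11",170,190,130,100,6)
```

```text
t 10.25 p [0.4161 0.1281 0.0413] w 0.0389 F [ 0.7  0.1 -0.7] x [ 0.012  0.001 -1.   ] jaw yaw 94.46 j7 0.894
t 10.4 p [0.4196 0.1291 0.0412] w 0.039 F [ 0.3 -0.6 -0.5] x [ 0.016  0.004 -1.   ] jaw yaw 94.44 j7 0.9
```

View pics/s11.png

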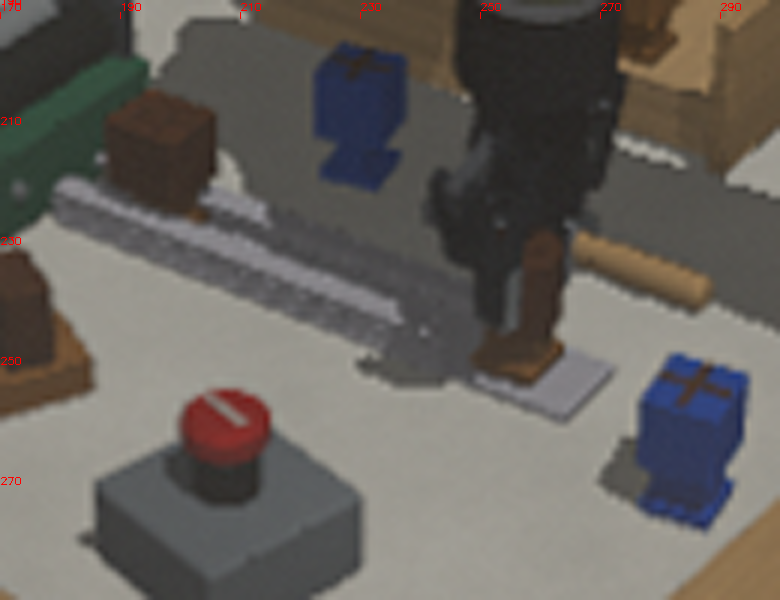

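View pics/w11.png

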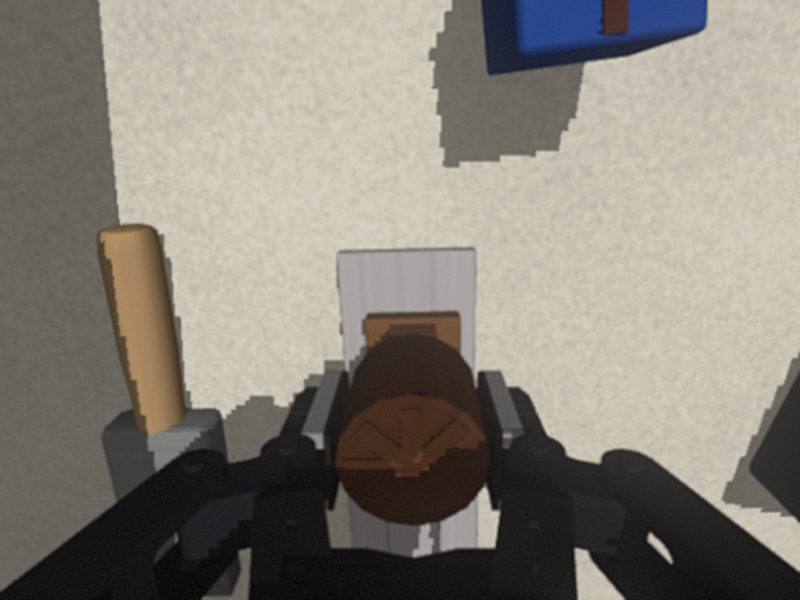

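Call:
move_arm --series '[{"claw": 0.2, "translation": [0, 0, 0.03], "spin": 0}, {"claw": 0.2, "translation": [0, 0, 0.08], "spin": 0}, {"claw": 0.2, "translation": [0, 0, 0.125], "spin": 0}, {"claw": 0.2, "translation": [0.013, -0.035, 0.155], "spin": 0}, {"claw": 0.2, "translation": [0.028, -0.078, 0.165], "spin": 0}, {"claw": 0.2, "translation": [0.043, -0.122, 0.165], "spin": 0}, {"claw": 0.2, "translation": [0.058, -0.166, 0.165], "spin": 0}, {"claw": 0.2, "translation": [0.073, -0.21, 0.165], "spin": 0}]'

```text
time: 11.25
eef_pos: [0.4936, -0.0823, 0.2067]
ee_rot: [0.713, -0.025, 0.7, 0.029]
ft_force: [1.0, 0.4, -1.2]
width: 0.039
```

Call:
move_arm --series '[{"claw": 0.2, "translation": [0.014, -0.044, 0], "spin": 0}, {"claw": 0.2, "translation": [0.028, -0.088, 0], "spin": 0}, {"claw": 0.2, "translation": [0.042, -0.132, 0], "spin": 0}, {"claw": 0.2, "translation": [0.056, -0.17, 0], "spin": 0}, {"claw": 0.2, "translation": [0.064, -0.19, 0], "spin": 0}, {"claw": 0.2, "translation": [0.064, -0.195, 0], "spin": 0}, {"claw": 0.2, "translation": [0.064, -0.195, 0], "spin": 0}]'

```text
time: 11.95
eef_pos: [0.5572, -0.2775, 0.2065]
ee_rot: [0.713, -0.025, 0.7, 0.029]
ft_force: [-0.2, 1.5, -0.1]
width: 0.0391
```

Run:
```python
from h import *
st();snapshot("side");snapshot("side");snap("wrist","w12");st()
```

```text
t 11.95 p [ 0.5572 -0.2775  0.2065] w 0.0391 F [-0.2  1.5 -0.1] x [ 0.017  0.007 -1.   ] jaw yaw 94.36 j7 1.867
t 12.1 p [ 0.5575 -0.2755  0.2069] w 0.0392 F [ 0.3  0.3 -0.4] x [ 0.017  0.007 -1.   ] jaw yaw 94.53 j7 1.866
```

View pics/w12.png

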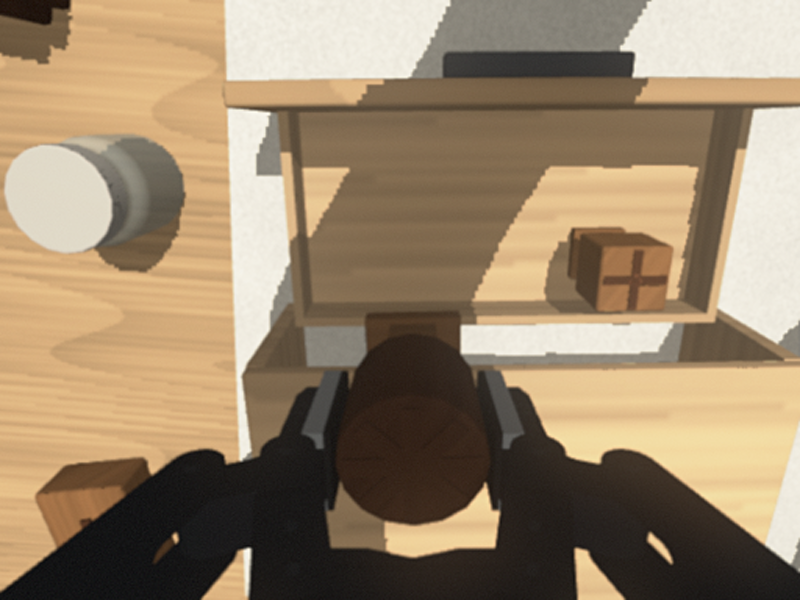

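Run:
```python
from h import *
d=load("w12")
print("front top outer L",onz(d,px([226,81],[228,104]),.098))
print("rear wall inner top L,R",onz(d,px([303,317],[712,314]),.042))
print("floor corners back L",onz(d,px([310,303]),.012))
print("block1 top",onz(d,px([626,272]),.079))
print("jar top",onz(d,px([60,198]),.085))
```

```text
front top outer L [[ 0.46383769 -0.36692751  0.098     ]
 [ 0.47371758 -0.36630204  0.098     ]]
rear wall inner top L,R [[ 0.59865121 -0.34122014  0.042     ]
 [ 0.57650076 -0.07726972  0.042     ]]
floor corners back L [[ 0.59968145 -0.34222847  0.012     ]]
block1 top [[ 0.54382113 -0.1568201   0.079     ]]
jar top [[ 0.5254963  -0.45922839  0.085     ]]
```

Call:
move_arm --series '[{"claw": 0.2, "translation": [-0.002, 0, -0.045], "spin": 0}, {"claw": 0.2, "translation": [-0.002, 0, -0.09], "spin": 0}, {"claw": 0.2, "translation": [-0.002, 0, -0.13], "spin": 0}, {"claw": 0.2, "translation": [-0.002, 0, -0.152], "spin": 0}, {"claw": 0.2, "translation": [-0.002, 0, -0.158], "spin": 0}, {"claw": 0.2, "translation": [-0.002, 0, -0.159], "spin": 0}]'

```text
time: 12.7
eef_pos: [0.5555, -0.2744, 0.0477]
ee_rot: [0.712, -0.026, 0.701, 0.031]
ft_force: [-0.3, 0.3, 0.2]
width: 0.0392
```

Run:
```python
from h import *
st();snapshot("side");snap("wrist","w13");st()
```

```text
t 12.7 p [ 0.5555 -0.2744  0.0477] w 0.0392 F [-0.3  0.3  0.2] x [ 0.017  0.008 -1.   ] jaw yaw 94.61 j7 1.795
t 12.8 p [ 0.5563 -0.2753  0.0491] w 0.0391 F [ 0.1 -0.3 -0.6] x [ 0.019  0.006 -1.   ] jaw yaw 94.57 j7 1.794
```

View pics/w13.png

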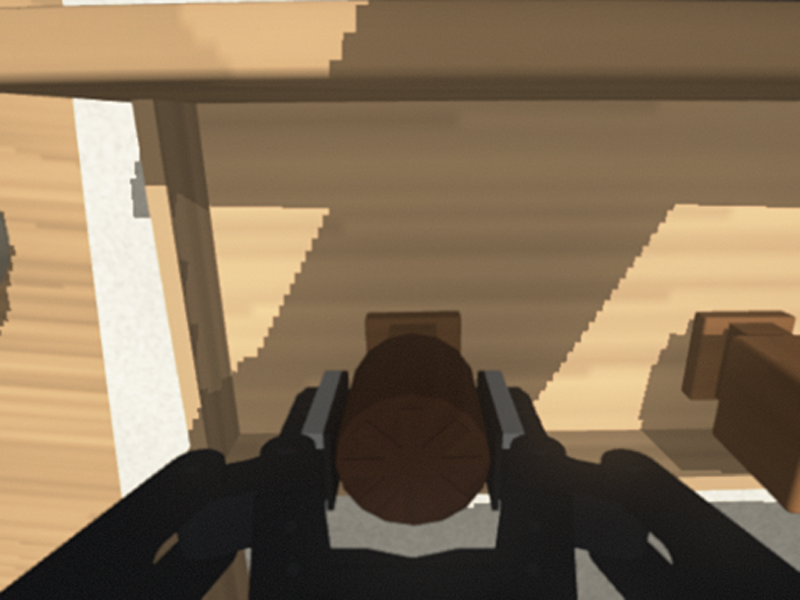

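Call:
move_arm --series '[{"claw": 0.65, "translation": [0, 0, -0.002], "spin": 0}, {"claw": 0.65, "translation": [0, 0, -0.002], "spin": 0}, {"claw": 0.65, "translation": [0, 0, 0.02], "spin": 0}, {"claw": 0.65, "translation": [0, 0, 0.06], "spin": 0}, {"claw": 0.65, "translation": [0, 0, 0.105], "spin": 0}, {"claw": 1, "translation": [0, 0.035, 0.14], "spin": 0}, {"claw": 1, "translation": [0, 0.08, 0.155], "spin": 0}, {"claw": 1, "translation": [0, 0.125, 0.17], "spin": 0}]'

```text
time: 13.6
eef_pos: [0.5565, -0.1495, 0.2216]
ee_rot: [0.714, -0.026, 0.699, 0.029]
ft_force: [0.6, 1.0, -1.0]
width: 0.0852
```

Call:
move_arm --series '[{"claw": 1, "translation": [0.01, 0.045, 0], "spin": 0}, {"claw": 1, "translation": [0.02, 0.09, 0], "spin": 0}, {"claw": 1, "translation": [0.03, 0.135, 0], "spin": 0}, {"claw": 1, "translation": [0.04, 0.18, 0], "spin": 0}, {"claw": 1, "translation": [0.05, 0.225, 0], "spin": 0}, {"claw": 1, "translation": [0.06, 0.265, 0], "spin": 0}, {"claw": 1, "translation": [0.07, 0.295, 0], "spin": 0}, {"claw": 1, "translation": [0.081, 0.3, 0], "spin": 0}]'

```text
time: 14.4
eef_pos: [0.6372, 0.1561, 0.2226]
ee_rot: [0.715, -0.027, 0.698, 0.032]
ft_force: [0.3, 1.0, -1.1]
width: 0.0853
```

Run:
```python
from h import *
st();snapshot("side");snapshot("side");snap("wrist","w14");st();snap("side","s14",0);crop(load("s14"),"s14",130,130,230,150,3)
```

```text
t 14.4 p [0.6372 0.1561 0.2226] w 0.0853 F [ 0.3  1.  -1.1] x [ 0.023  0.009 -1.   ] jaw yaw 94.81 j7 1.161
t 14.55 p [0.6377 0.1497 0.2218] w 0.0853 F [-1.1 -1.2 -0.8] x [ 0.022  0.005 -1.   ] jaw yaw 94.44 j7 1.163
```

View pics/w14.png

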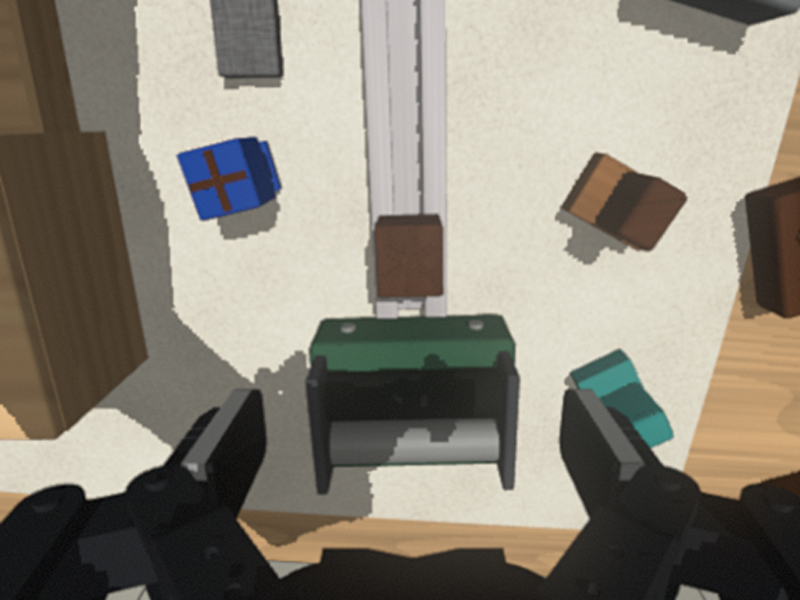

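View pics/s14.png

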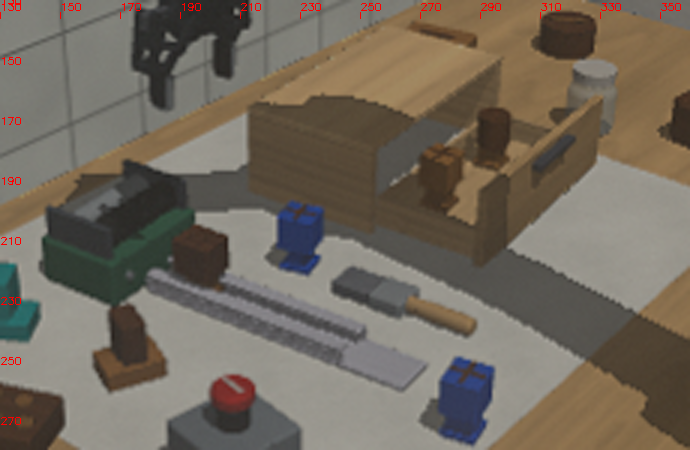

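Run:
```python
from h import *
d=load("w14");S=load("s14");s=lambda x,y:(130+x/3,130+y/3)
c=px([376,226],[442,228],[443,296],[376,297])
q=onz(d,c,.073);print(q,q.mean(0))
print(tri(d,[c.mean(0)],S,[s(201,237)]))
# inker nearest top edges
print("inker front top",onz(d,px([312,352],[514,350]),.05),onz(d,px([310,380],[518,378]),.09))
# stamp
p=px([649,190],[686,199],[649,250],[598,226],[643,212]);print("handle top",onz(d,p,.068))
p=px([603,153],[638,174],[562,208]);print("base",onz(d,p,.022))
```

```text
[[0.61525068 0.13014149 0.073     ]
 [0.61343783 0.16809421 0.073     ]
 [0.65458192 0.17274048 0.073     ]
 [0.65835246 0.13257495 0.073     ]] [0.63540572 0.15088778 0.073     ]
[[0.63410922 0.1500581  0.07176244 0.00274913]]
inker front top [[0.70891339 0.09068606 0.05      ]
 [0.69689869 0.22654558 0.05      ]] [[0.70819257 0.09671518 0.09      ]
 [0.69722578 0.22126362 0.09      ]]
handle top [[0.58281484 0.28527718 0.068     ]
 [0.58607971 0.30810748 0.068     ]
 [0.61772977 0.29331188 0.068     ]
 [0.60590916 0.25981831 0.068     ]
 [0.59560831 0.28461149 0.068     ]]
base [[0.56588231 0.27162279 0.022     ]
 [0.57713551 0.29740671 0.022     ]
 [0.60339337 0.25103454 0.022     ]]
```

Call:
move_arm --series '[{"claw": 1, "translation": [-0.002, 0, -0.05], "spin": 0}, {"claw": 1, "translation": [-0.002, 0, -0.1], "spin": 0}, {"claw": 1, "translation": [-0.002, 0, -0.145], "spin": 0}, {"claw": 1, "translation": [-0.002, 0, -0.173], "spin": 0}, {"claw": 1, "translation": [-0.002, 0, -0.182], "spin": 0}, {"claw": 0.3, "translation": [-0.002, 0, -0.182], "spin": 0}, {"claw": 0.2, "translation": [-0.002, 0, -0.182], "spin": 0}, {"claw": 0.2, "translation": [-0.002, 0, -0.182], "spin": 0}]'

```text
time: 15.4
eef_pos: [0.6365, 0.1487, 0.0418]
ee_rot: [0.715, -0.025, 0.698, 0.028]
ft_force: [0.9, -0.2, 1.1]
width: 0.0441
```

Run:
```python
from h import *
st();snapshot("side");st();snapshot("side");snap("wrist","w15");st()
```

```text
t 15.4 p [0.6365 0.1487 0.0418] w 0.0441 F [ 0.9 -0.2  1.1] x [ 0.025  0.005 -1.   ] jaw yaw 94.34 j7 1.079
t 15.45 p [0.6365 0.1488 0.0418] w 0.0397 F [-0.8 -1.8  5.1] x [ 0.025  0.005 -1.   ] jaw yaw 94.35 j7 1.079
t 15.55 p [0.6365 0.1489 0.0418] w 0.0397 F [-0.5 -1.4  7.5] x [ 0.025  0.005 -1.   ] jaw yaw 94.36 j7 1.079
```

View pics/w15.png

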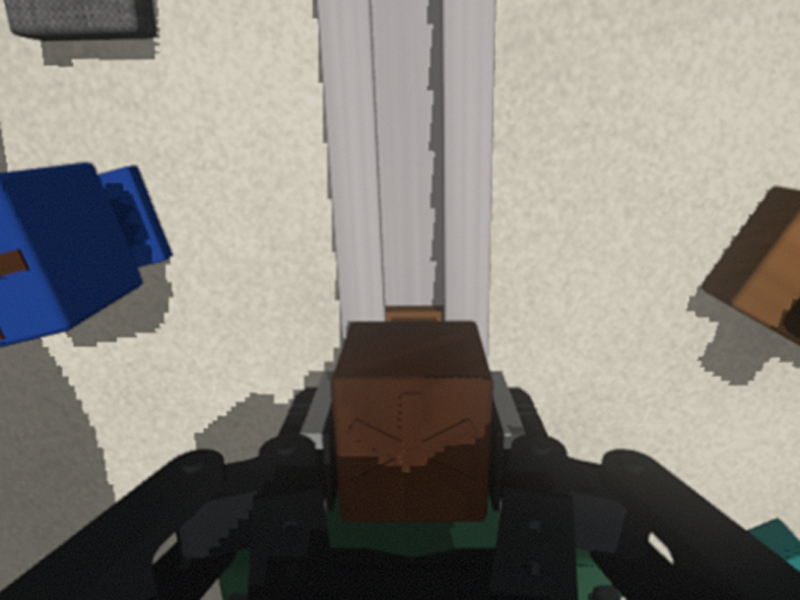

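Call:
move_arm --series '[{"claw": 0.2, "translation": [-0.014, -0.001, 0.001], "spin": 0}, {"claw": 0.2, "translation": [-0.044, -0.004, 0.001], "spin": 0}, {"claw": 0.2, "translation": [-0.077, -0.007, 0.001], "spin": 0}, {"claw": 0.2, "translation": [-0.11, -0.01, 0.001], "spin": 0}, {"claw": 0.2, "translation": [-0.143, -0.013, 0.001], "spin": 0}, {"claw": 0.2, "translation": [-0.176, -0.016, 0.001], "spin": 0}, {"claw": 0.2, "translation": [-0.204, -0.0185, 0.001], "spin": 0}, {"claw": 0.2, "translation": [-0.216, -0.0195, 0.001], "spin": 0}]'

```text
time: 16.35
eef_pos: [0.418, 0.129, 0.044]
ee_rot: [0.715, -0.026, 0.698, 0.028]
ft_force: [1.7, 2.2, -2.2]
width: 0.0397
```

Run:
```python
from h import *
st();snapshot("side");snapshot("side");snap("wrist","w16");st();snap("side","s16",0);crop(load("s16"),"s16",170,190,130,100,6)
```

```text
t 16.35 p [0.418 0.129 0.044] w 0.0397 F [ 1.7  2.2 -2.2] x [ 0.024  0.004 -1.   ] jaw yaw 94.41 j7 0.758
t 16.5 p [0.4211 0.1298 0.0438] w 0.0392 F [ 0.5 -0.5 -1.3] x [ 0.026  0.006 -1.   ] jaw yaw 94.43 j7 0.763
```

View pics/w16.png

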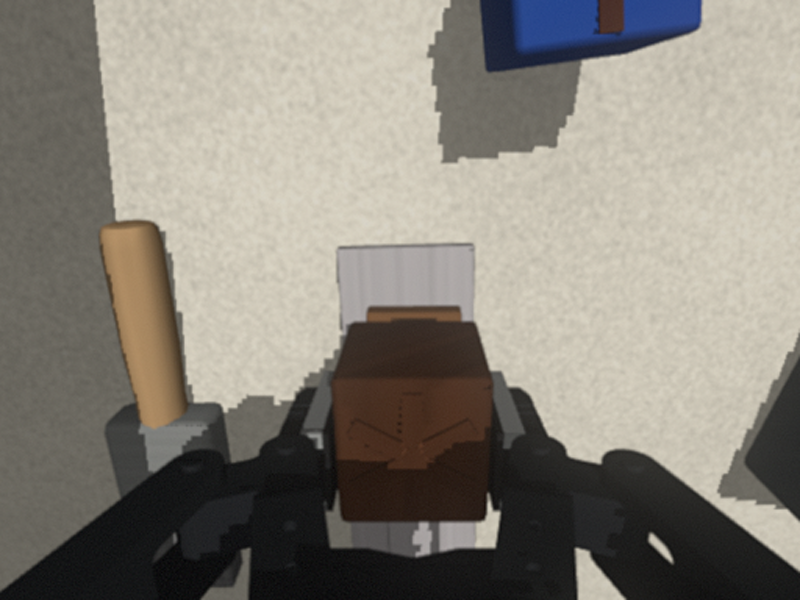

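View pics/s16.png

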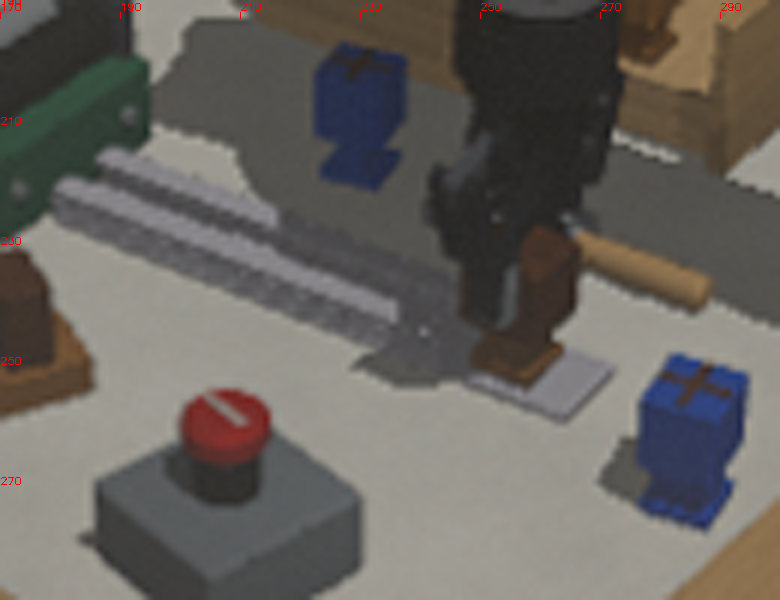

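Call:
move_arm --series '[{"claw": 0.2, "translation": [0, 0, 0.03], "spin": 0}, {"claw": 0.2, "translation": [0, 0, 0.08], "spin": 0}, {"claw": 0.2, "translation": [0, 0, 0.125], "spin": 0}, {"claw": 0.2, "translation": [0.01, -0.035, 0.155], "spin": 0}, {"claw": 0.2, "translation": [0.02, -0.078, 0.165], "spin": 0}, {"claw": 0.2, "translation": [0.03, -0.122, 0.165], "spin": 0}, {"claw": 0.2, "translation": [0.038, -0.166, 0.165], "spin": 0}, {"claw": 0.2, "translation": [0.046, -0.21, 0.165], "spin": 0}]'

```text
time: 17.35
eef_pos: [0.4694, -0.0819, 0.2097]
ee_rot: [0.717, -0.024, 0.696, 0.029]
ft_force: [1.0, 1.0, -1.4]
width: 0.0398
```

Call:
move_arm --series '[{"claw": 0.2, "translation": [0.008, -0.045, 0], "spin": 0}, {"claw": 0.2, "translation": [0.016, -0.09, 0], "spin": 0}, {"claw": 0.2, "translation": [0.024, -0.135, 0], "spin": 0}, {"claw": 0.2, "translation": [0.032, -0.175, 0], "spin": 0}, {"claw": 0.2, "translation": [0.034, -0.195, 0], "spin": 0}, {"claw": 0.2, "translation": [0.034, -0.2, 0], "spin": 0}, {"claw": 0.2, "translation": [0.034, -0.2, 0], "spin": 0}]'

```text
time: 18.05
eef_pos: [0.5036, -0.2825, 0.2097]
ee_rot: [0.717, -0.024, 0.696, 0.029]
ft_force: [-0.2, 0.0, -2.1]
width: 0.0394
```

Run:
```python
from h import *
st();snapshot("side");snapshot("side");snap("wrist","w17");st()
```

```text
t 18.05 p [ 0.5036 -0.2825  0.2097] w 0.0394 F [-0.2  0.  -2.1] x [ 0.03   0.009 -1.   ] jaw yaw 94.28 j7 1.842
t 18.2 p [ 0.5037 -0.2803  0.2099] w 0.0393 F [ 0.1  0.3 -1. ] x [ 0.03   0.009 -1.   ] jaw yaw 94.47 j7 1.841
```

View pics/w17.png

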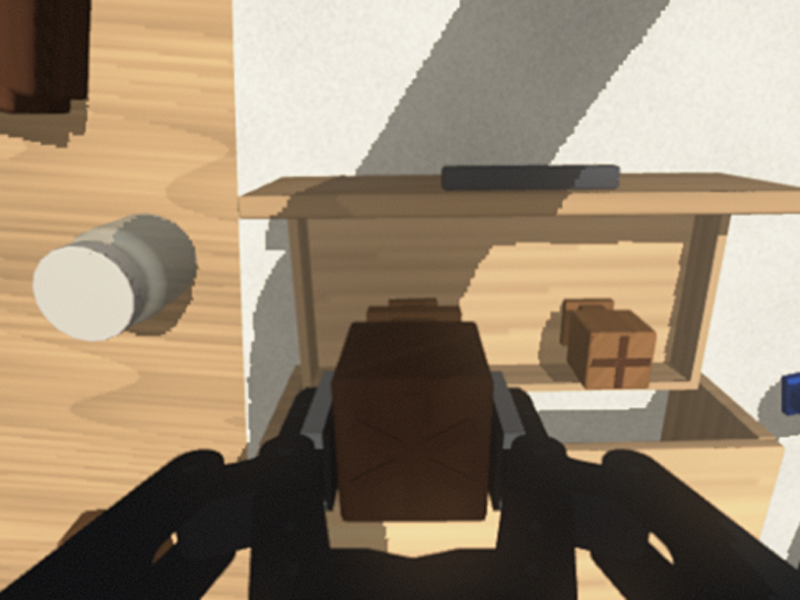

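Call:
move_arm --series '[{"claw": 0.2, "translation": [-0.002, 0, -0.045], "spin": 0}, {"claw": 0.2, "translation": [-0.002, 0, -0.09], "spin": 0}, {"claw": 0.2, "translation": [-0.002, 0, -0.13], "spin": 0}, {"claw": 0.2, "translation": [-0.002, 0, -0.152], "spin": 0}, {"claw": 0.2, "translation": [-0.002, 0, -0.159], "spin": 0}, {"claw": 0.2, "translation": [-0.002, 0, -0.16], "spin": 0}]'

```text
time: 18.8
eef_pos: [0.502, -0.2791, 0.0497]
ee_rot: [0.717, -0.025, 0.696, 0.031]
ft_force: [-0.6, -0.8, -1.2]
width: 0.0392
```

Run:
```python
from h import *
st();snapshot("side");snap("wrist","w18");st();snap("side","s18",0);crop(load("s18"),"s18",230,120,130,100,6)
```

```text
t 18.8 p [ 0.502  -0.2791  0.0497] w 0.0392 F [-0.6 -0.8 -1.2] x [ 0.029  0.01  -1.   ] jaw yaw 94.57 j7 1.719
t 18.9 p [ 0.5026 -0.28    0.051 ] w 0.0396 F [ 0.4  0.4 -0.7] x [ 0.031  0.009 -0.999] jaw yaw 94.52 j7 1.72
```

View pics/w18.png

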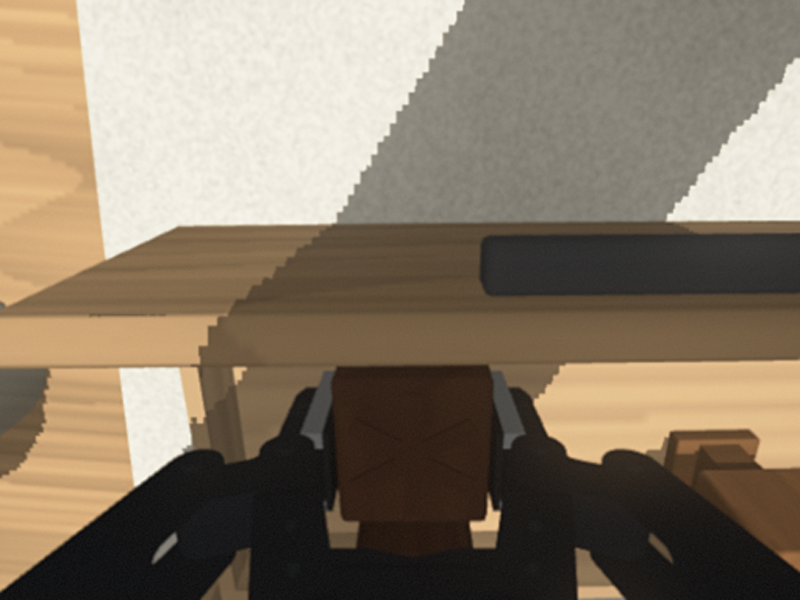

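View pics/s18.png

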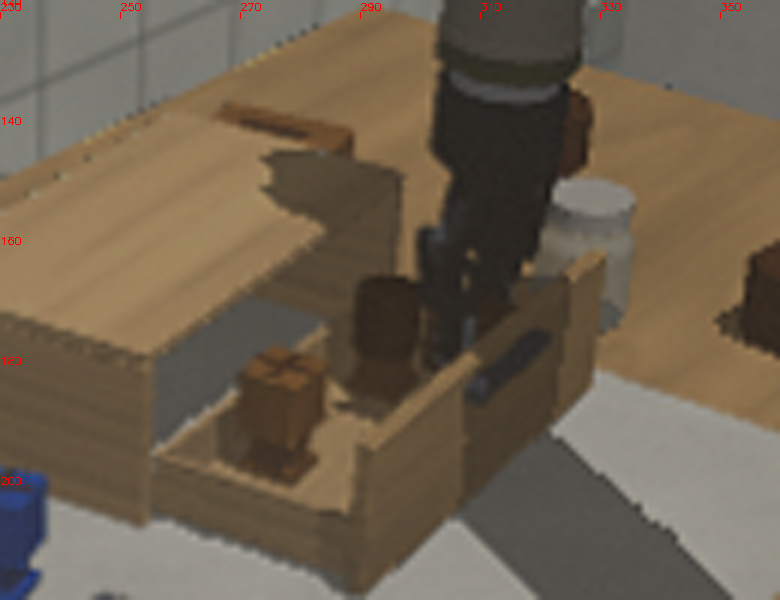

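Call:
move_arm --series '[{"claw": 0.65, "translation": [0, 0, -0.002], "spin": 0}, {"claw": 0.65, "translation": [0, 0, -0.002], "spin": 0}, {"claw": 0.65, "translation": [0, 0, 0.02], "spin": 0}, {"claw": 0.65, "translation": [0, 0, 0.06], "spin": 0}, {"claw": 0.65, "translation": [0, 0, 0.105], "spin": 0}, {"claw": 1, "translation": [0, 0.035, 0.14], "spin": 0}, {"claw": 1, "translation": [0.01, 0.08, 0.16], "spin": 0}, {"claw": 1, "translation": [0.02, 0.125, 0.17], "spin": 0}]'

```text
time: 19.75
eef_pos: [0.5233, -0.1549, 0.2244]
ee_rot: [0.719, -0.025, 0.694, 0.029]
ft_force: [0.4, -0.7, 0.4]
width: 0.0857
```

Call:
move_arm --series '[{"claw": 1, "translation": [0.01, 0.046, 0], "spin": 0}, {"claw": 1, "translation": [0.02, 0.092, 0], "spin": 0}, {"claw": 1, "translation": [0.03, 0.138, 0], "spin": 0}, {"claw": 1, "translation": [0.04, 0.184, 0], "spin": 0}, {"claw": 1, "translation": [0.05, 0.23, 0], "spin": 0}, {"claw": 1, "translation": [0.06, 0.276, 0], "spin": 0}, {"claw": 1, "translation": [0.07, 0.322, 0], "spin": 0}, {"claw": 1, "translation": [0.08, 0.368, 0], "spin": 0}]'

```text
time: 20.55
eef_pos: [0.6036, 0.2149, 0.2252]
ee_rot: [0.72, -0.025, 0.693, 0.029]
ft_force: [0.6, -0.6, -0.9]
width: 0.0854
```

Call:
move_arm --series '[{"claw": 1, "translation": [0.01, 0.03, 0], "spin": 0}, {"claw": 1, "translation": [0.02, 0.055, 0], "spin": 0}, {"claw": 1, "translation": [0.03, 0.065, 0], "spin": 0}, {"claw": 1, "translation": [0.03, 0.065, 0], "spin": 0}]'

```text
time: 20.95
eef_pos: [0.634, 0.282, 0.2256]
ee_rot: [0.72, -0.025, 0.693, 0.03]
ft_force: [-0.3, 0.1, -0.1]
width: 0.0851
```

Run:
```python
from h import *
st();snapshot("side");snapshot("side");snap("wrist","w19");st();snap("side","s19",0);crop(load("s19"),"s19",130,130,230,150,3)
```

```text
t 20.95 p [0.634  0.282  0.2256] w 0.0851 F [-0.3  0.1 -0.1] x [ 0.038  0.008 -0.999] jaw yaw 94.45 j7 0.899
t 21.1 p [0.6333 0.2787 0.2254] w 0.0856 F [ 0.6  0.3 -0.7] x [ 0.037  0.006 -0.999] jaw yaw 94.28 j7 0.899
```

View pics/w19.png

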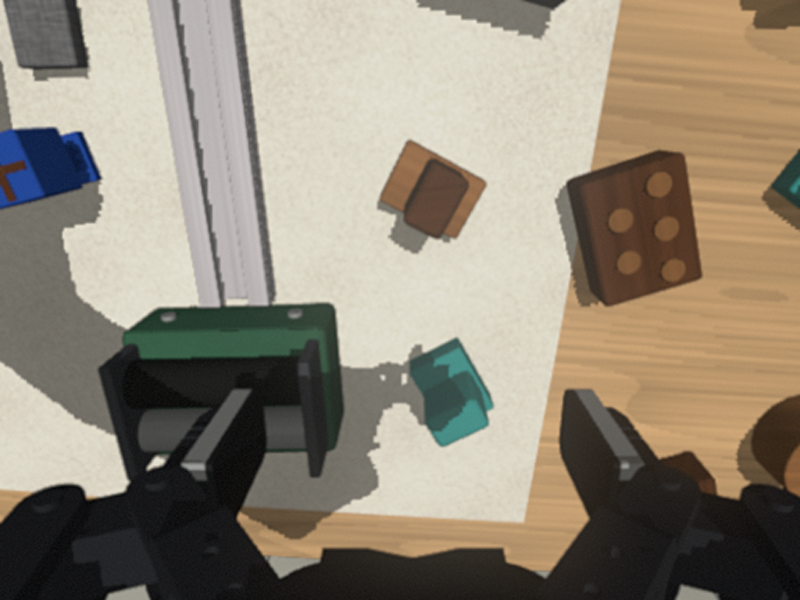

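View pics/s19.png

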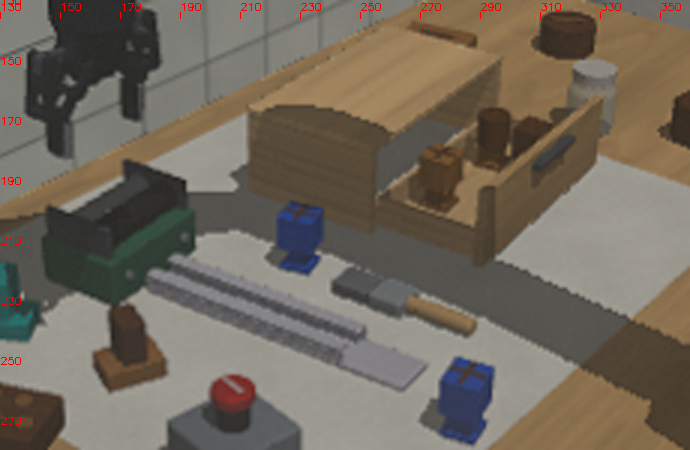

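Candidates for the stamp in w19 are the brown one at (432,190) and the turquoise one at (455,392). The (640,230) object is the big printing block. The brown wooden one fits the description, so I'll confirm it in an enlarged crop.

Run:
```python
from h import *
crop(load("w19"),"w19c",230,80,90,90,6)
```

```text
(no output)
```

View pics/w19c.png

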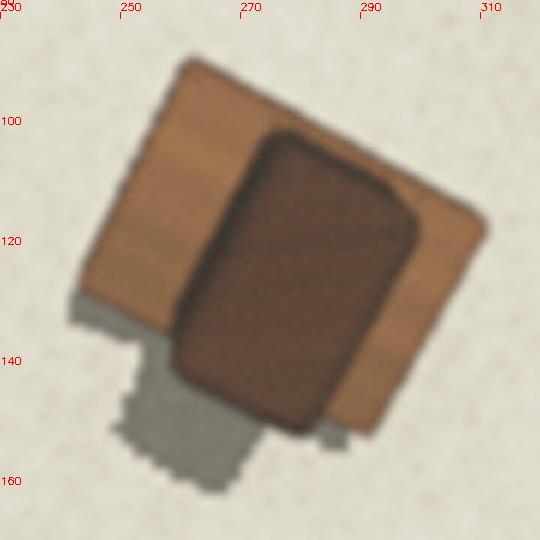

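Run:
```python
from h import *
d=load("w19");S=load("s19");s=lambda x,y:(130+x/3,130+y/3)
c=lambda *p:np.array([(230+x/6,80+y/6) for x,y in p])
b=onz(d,c((193,57),(487,222),(372,437),(80,285)),.022);print(b,b.mean(0))
e1=b[1]-b[0];e2=b[3]-b[0];print("len",np.linalg.norm(e1),np.linalg.norm(e2),np.linalg.norm(b[2]-b[1]),np.linalg.norm(b[2]-b[3]))
print("ang e1",np.degrees(np.arctan2(e1[1],e1[0])),"e2",np.degrees(np.arctan2(e2[1],e2[0])),np.degrees(np.arctan2(*(b[2]-b[1])[[1,0]])),np.degrees(np.arctan2(*(b[2]-b[3])[[1,0]])))
h=c((308,282)) ; print("handle top",onz(d,h,.068),tri(d,h,S,[s(125,313)]))
print(tri(d,c((193,57)),S,[s(163,367)]))
```

```text
[[0.56550896 0.2738017  0.022     ]
 [0.58897741 0.32650412 0.022     ]
 [0.62826041 0.31058604 0.022     ]
 [0.60508909 0.25693829 0.022     ]] [0.59695897 0.29195754 0.022     ]
len 0.057691538951950824 0.04302280017532848 0.04238559980760498 0.05843792589612772
ang e1 65.99652682265975 e2 -23.07679419433851 -22.05856085163876 66.63971018204604
handle top [[0.59472392 0.2934685  0.068     ]] [[5.94275357e-01 2.93227344e-01 7.04237835e-02 2.28356294e-04]]
[[0.56639654 0.27419859 0.01054635 0.00107034]]
```

Call:
move_arm --series '[{"claw": 1, "translation": [-0.015, 0.006, -0.03], "spin": -7}, {"claw": 1, "translation": [-0.03, 0.012, -0.06], "spin": -14}, {"claw": 1, "translation": [-0.037, 0.014, -0.09], "spin": -21}, {"claw": 1, "translation": [-0.037, 0.014, -0.11], "spin": -28}, {"claw": 1, "translation": [-0.037, 0.014, -0.12], "spin": -28}, {"claw": 1, "translation": [-0.037, 0.014, -0.12], "spin": -28}]'

```text
time: 21.75
eef_pos: [0.5958, 0.2916, 0.1046]
ee_rot: [0.705, 0.142, 0.679, -0.147]
ft_force: [-0.7, -0.1, 0.2]
width: 0.0853
```

Run:
```python
from h import *
st();snapshot("side");snapshot("side");snap("wrist","w20");st()
```

```text
t 21.75 p [0.5958 0.2916 0.1046] w 0.0853 F [-0.7 -0.1  0.2] x [ 0.034 -0.013 -0.999] jaw yaw 66.44 j7 0.388
t 21.9 p [0.5972 0.2922 0.1066] w 0.0854 F [0.5 0.  1.1] x [ 0.037 -0.011 -0.999] jaw yaw 66.33 j7 0.387
```

View pics/w20.png

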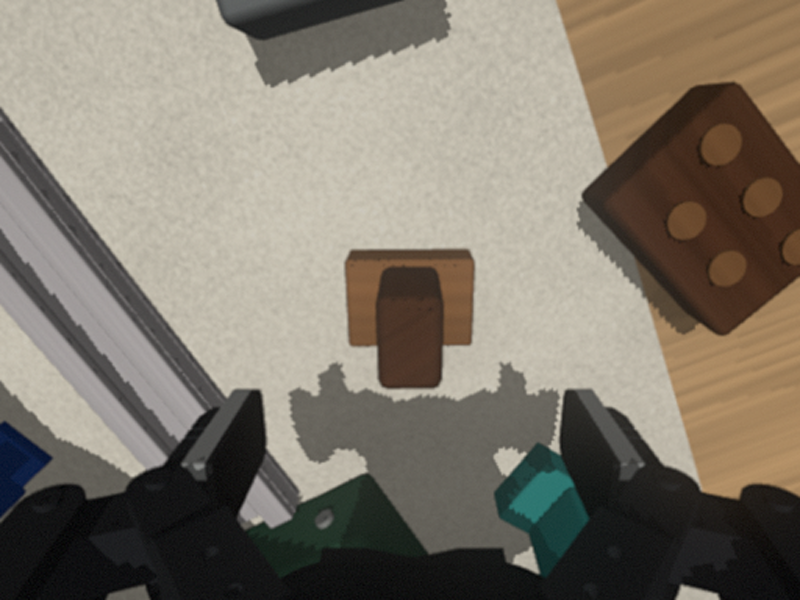

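Call:
move_arm --series '[{"claw": 1, "translation": [-0.001, 0, -0.035], "spin": 0}, {"claw": 1, "translation": [-0.001, 0, -0.065], "spin": 0}, {"claw": 1, "translation": [-0.001, 0, -0.075], "spin": 0}, {"claw": 0.3, "translation": [-0.001, 0, -0.075], "spin": 0}, {"claw": 0.1, "translation": [-0.001, 0, -0.075], "spin": 0}, {"claw": 0.1, "translation": [-0.001, 0, -0.075], "spin": 0}, {"claw": 0.1, "translation": [-0.001, 0, -0.075], "spin": 0}, {"claw": 0.1, "translation": [-0.001, 0, -0.075], "spin": 0}]'

```text
time: 22.7
eef_pos: [0.5968, 0.2926, 0.0331]
ee_rot: [0.706, 0.144, 0.678, -0.146]
ft_force: [-0.9, -0.1, 5.9]
width: 0.0255
```

Run:
```python
from h import *
st();snapshot("side");snapshot("side");snap("wrist","w21");st()
```

```text
t 22.7 p [0.5968 0.2926 0.0331] w 0.0255 F [-0.9 -0.1  5.9] x [ 0.039 -0.01  -0.999] jaw yaw 66.34 j7 0.352
t 22.85 p [0.5969 0.2926 0.0331] w 0.0255 F [-0.7 -0.5  6.7] x [ 0.039 -0.01  -0.999] jaw yaw 66.34 j7 0.352
```

View pics/w21.png

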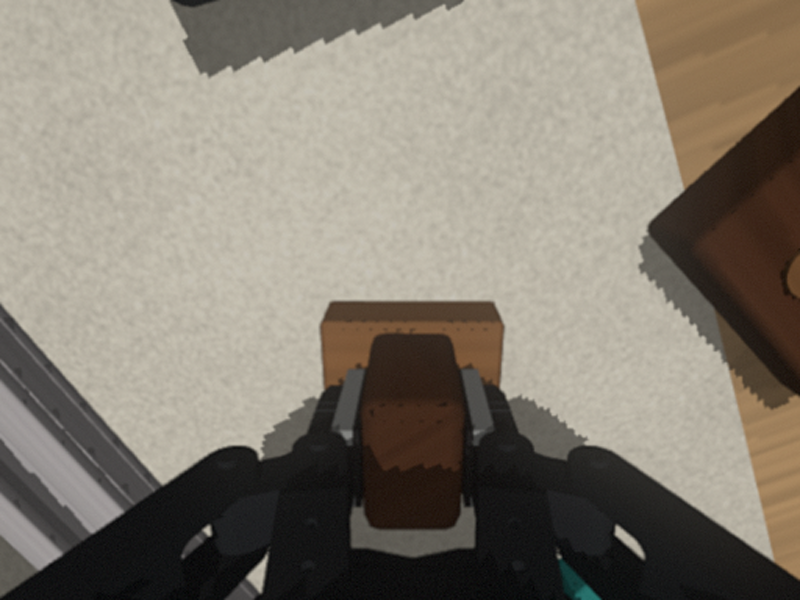

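Call:
move_arm --series '[{"claw": 0.1, "translation": [0, 0, 0.03], "spin": 0}, {"claw": 0.1, "translation": [0, 0, 0.08], "spin": 0}, {"claw": 0.1, "translation": [0, 0, 0.125], "spin": 0}, {"claw": 0.1, "translation": [-0.008, -0.035, 0.155], "spin": 7}, {"claw": 0.1, "translation": [-0.018, -0.078, 0.17], "spin": 14}, {"claw": 0.1, "translation": [-0.028, -0.122, 0.17], "spin": 21}, {"claw": 0.1, "translation": [-0.038, -0.166, 0.17], "spin": 28}, {"claw": 0.1, "translation": [-0.048, -0.21, 0.17], "spin": 28}]'

```text
time: 23.65
eef_pos: [0.5482, 0.0806, 0.2037]
ee_rot: [0.721, -0.026, 0.692, 0.031]
ft_force: [0.8, -1.2, -1.6]
width: 0.0257
```

Call:
move_arm --series '[{"claw": 0.1, "translation": [-0.01, -0.045, 0], "spin": 0}, {"claw": 0.1, "translation": [-0.02, -0.09, 0], "spin": 0}, {"claw": 0.1, "translation": [-0.03, -0.135, 0], "spin": 0}, {"claw": 0.1, "translation": [-0.04, -0.18, 0], "spin": 0}, {"claw": 0.1, "translation": [-0.05, -0.215, 0], "spin": 0}, {"claw": 0.1, "translation": [-0.056, -0.235, 0], "spin": 0}, {"claw": 0.1, "translation": [-0.057, -0.24, 0], "spin": 0}, {"claw": 0.1, "translation": [-0.057, -0.24, 0], "spin": 0}]'

```text
time: 24.45
eef_pos: [0.491, -0.16, 0.204]
ee_rot: [0.721, -0.025, 0.692, 0.03]
ft_force: [-0.1, -0.2, -2.2]
width: 0.0253
```

Run:
```python
from h import *
st();snapshot("side");snapshot("side");snap("wrist","w22");st()
```

```text
t 24.45 p [ 0.491 -0.16   0.204] w 0.0253 F [-0.1 -0.2 -2.2] x [ 0.04   0.008 -0.999] jaw yaw 94.48 j7 1.604
t 24.6 p [ 0.4917 -0.158   0.2039] w 0.0255 F [ 0.1  0.7 -0.6] x [ 0.04   0.009 -0.999] jaw yaw 94.68 j7 1.603
```

View pics/w22.png

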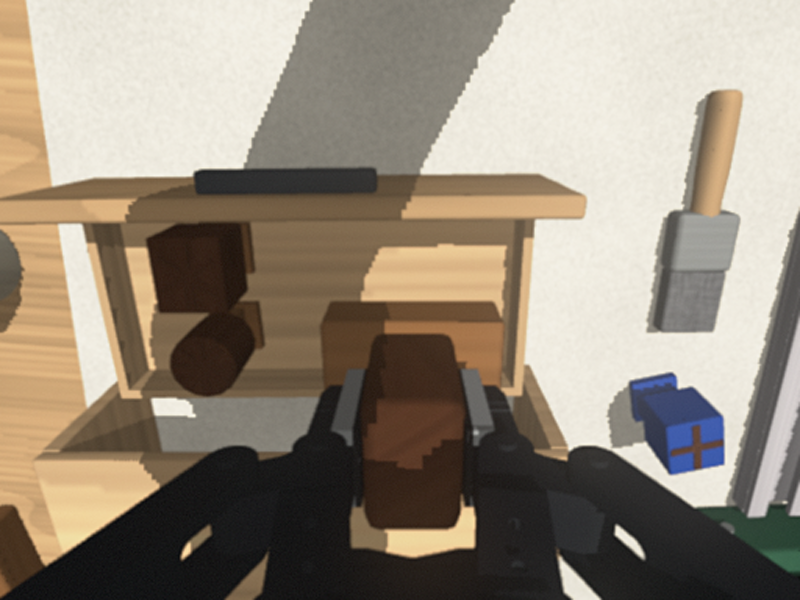

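Run:
```python
from h import *
d=load("w22")
print(onz(d,px([584,196],[584,215]),.098), "block a top",onz(d,px([197,275],[213,365]),.079))
```

```text
[[ 0.43887494 -0.07818958  0.098     ]
 [ 0.44796872 -0.0764166   0.098     ]] block a top [[ 0.50031779 -0.27382432  0.079     ]
 [ 0.55487864 -0.26796998  0.079     ]]
```

Call:
move_arm --series '[{"claw": 0.1, "translation": [-0.001, 0, -0.045], "spin": 0}, {"claw": 0.1, "translation": [-0.001, 0, -0.09], "spin": 0}, {"claw": 0.1, "translation": [-0.001, 0, -0.13], "spin": 0}, {"claw": 0.1, "translation": [-0.001, 0, -0.15], "spin": 0}, {"claw": 0.1, "translation": [-0.001, 0, -0.157], "spin": 0}, {"claw": 0.1, "translation": [-0.001, 0, -0.158], "spin": 0}]'

```text
time: 25.2
eef_pos: [0.4916, -0.1564, 0.0457]
ee_rot: [0.721, -0.027, 0.692, 0.033]
ft_force: [0.7, 0.4, -0.5]
width: 0.0254
```

Run:
```python
from h import *
st();snapshot("side");snap("wrist","w23");st();snap("side","s23",0);crop(load("s23"),"s23",230,120,130,100,6)
```

```text
t 25.2 p [ 0.4916 -0.1564  0.0457] w 0.0254 F [ 0.7  0.4 -0.5] x [ 0.04   0.01  -0.999] jaw yaw 94.84 j7 1.427
t 25.3 p [ 0.4915 -0.1571  0.0465] w 0.0257 F [-0.2 -0.5 -0.9] x [ 0.041  0.009 -0.999] jaw yaw 94.77 j7 1.428
```

View pics/w23.png

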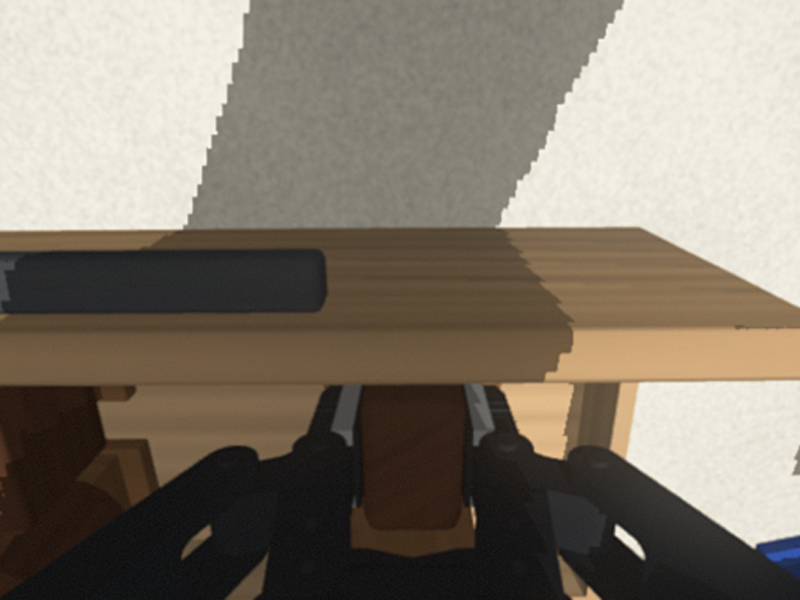

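View pics/s23.png

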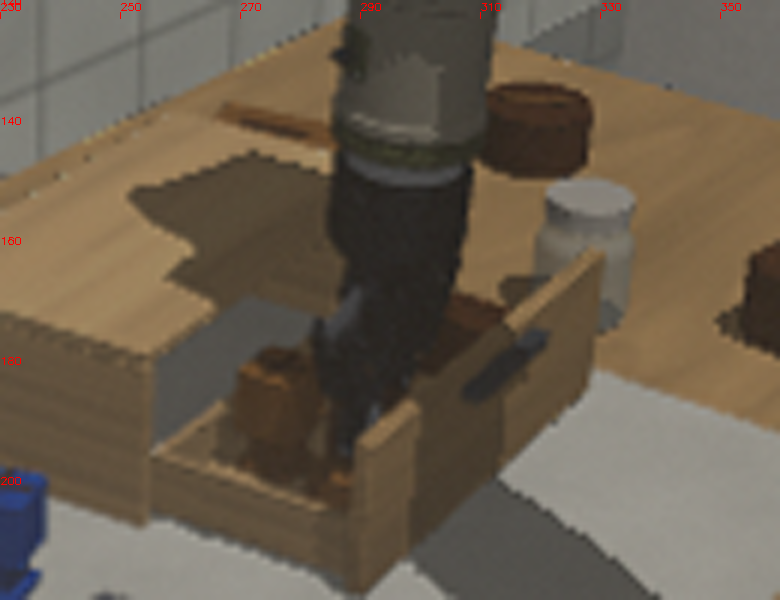

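Call:
move_arm --series '[{"claw": 0.1, "translation": [0, 0, -0.001], "spin": 0}, {"claw": 0.5, "translation": [0, 0, -0.001], "spin": 0}, {"claw": 0.5, "translation": [0, 0, -0.001], "spin": 0}, {"claw": 0.5, "translation": [0, 0, 0.02], "spin": 0}, {"claw": 0.5, "translation": [0, 0, 0.06], "spin": 0}, {"claw": 0.5, "translation": [0, 0, 0.105], "spin": 0}, {"claw": 0.5, "translation": [-0.01, -0.01, 0.14], "spin": 0}, {"claw": 0.2, "translation": [-0.04, -0.03, 0.16], "spin": 0}]'

```text
time: 26.15
eef_pos: [0.4544, -0.1868, 0.21]
ee_rot: [0.723, -0.028, 0.689, 0.033]
ft_force: [-0.8, -1.7, 0.0]
width: 0.0293
```

Call:
move_arm --series '[{"claw": 0, "translation": [-0.035, -0.025, 0], "spin": 0}, {"claw": 0, "translation": [-0.045, -0.041, 0], "spin": 0}, {"claw": 0, "translation": [-0.045, -0.041, 0], "spin": 0}, {"claw": 0, "translation": [-0.045, -0.041, 0], "spin": 0}]'

```text
time: 26.55
eef_pos: [0.4096, -0.228, 0.2102]
ee_rot: [0.724, -0.028, 0.689, 0.032]
ft_force: [0.3, -0.0, 0.7]
width: 0.0001
```

Run:
```python
from h import *
st();snapshot("side");snapshot("side");snap("wrist","w24");st();snap("side","s24",0);crop(load("s24"),"s24",230,120,130,100,6);snap("top","t24")
```

```text
t 26.55 p [ 0.4096 -0.228   0.2102] w 0.0001 F [ 0.3 -0.   0.7] x [ 0.048  0.008 -0.999] jaw yaw 94.84 j7 1.801
t 26.7 p [ 0.4103 -0.2269  0.2099] w -0.0002 F [ 0.3 -0.7  0. ] x [ 0.048  0.009 -0.999] jaw yaw 95.0 j7 1.802
```

View pics/s24.png

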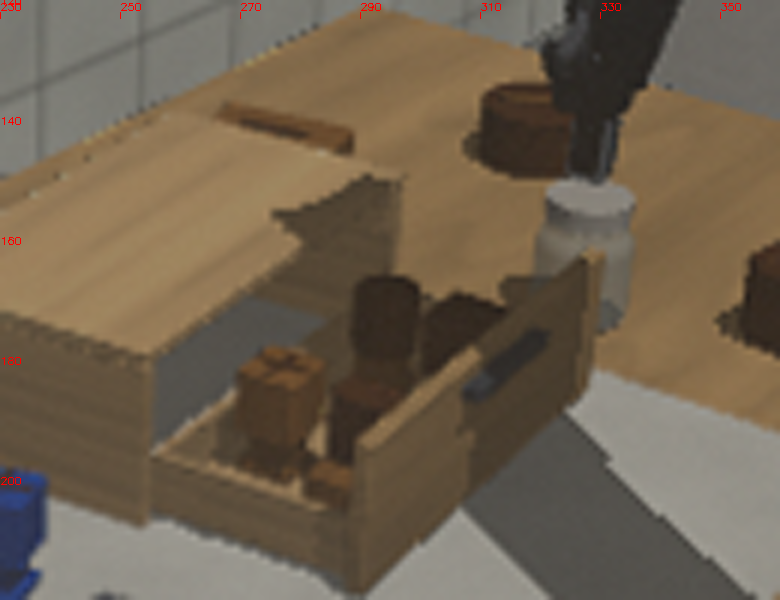

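View pics/t24.png

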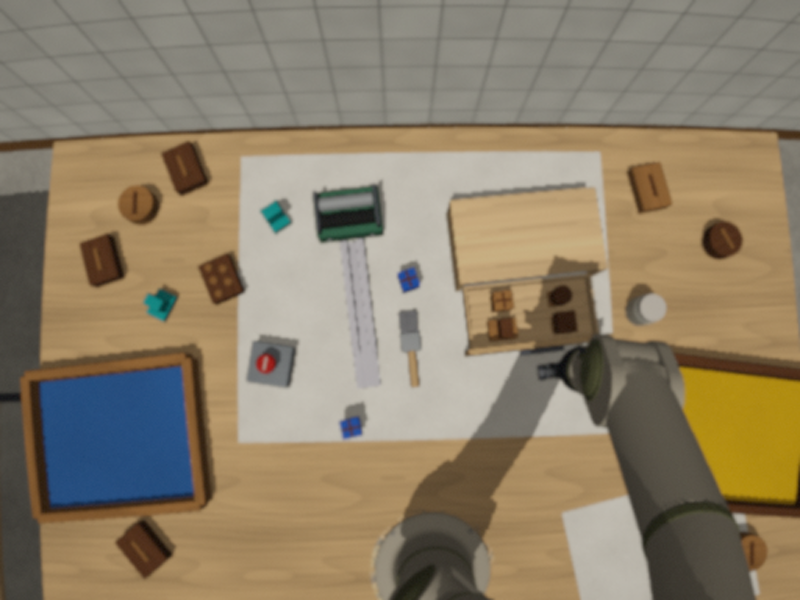

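Call:
move_arm --series '[{"claw": 0, "translation": [-0.003, 0, -0.045], "spin": 0}, {"claw": 0, "translation": [-0.003, 0, -0.09], "spin": 0}, {"claw": 0, "translation": [-0.003, 0, -0.13], "spin": 0}, {"claw": 0, "translation": [-0.003, 0, -0.148], "spin": 0}, {"claw": 0, "translation": [-0.003, 0, -0.15], "spin": 0}, {"claw": 0, "translation": [0.005, 0.001, -0.15], "spin": 0}, {"claw": 0, "translation": [0.013, 0.001, -0.15], "spin": 0}, {"claw": 0, "translation": [0.021, 0.002, -0.15], "spin": 0}]'

```text
time: 27.6
eef_pos: [0.4325, -0.2253, 0.0611]
ee_rot: [0.724, -0.029, 0.689, 0.033]
ft_force: [-2.0, -1.5, 0.5]
width: 0.0001
```

Run:
```python
from h import *
st();snap("wrist","w25");snap("side","s25",0);crop(load("s25"),"s25",230,120,130,100,6);st()
```

```text
t 27.6 p [ 0.4325 -0.2253  0.0611] w 0.0001 F [-2.  -1.5  0.5] x [ 0.05   0.008 -0.999] jaw yaw 94.99 j7 1.577
t 27.7 p [ 0.4332 -0.2252  0.0609] w 0.0001 F [ 0.2 -0.1  0.1] x [ 0.051  0.008 -0.999] jaw yaw 95.02 j7 1.577
```

View pics/s25.png

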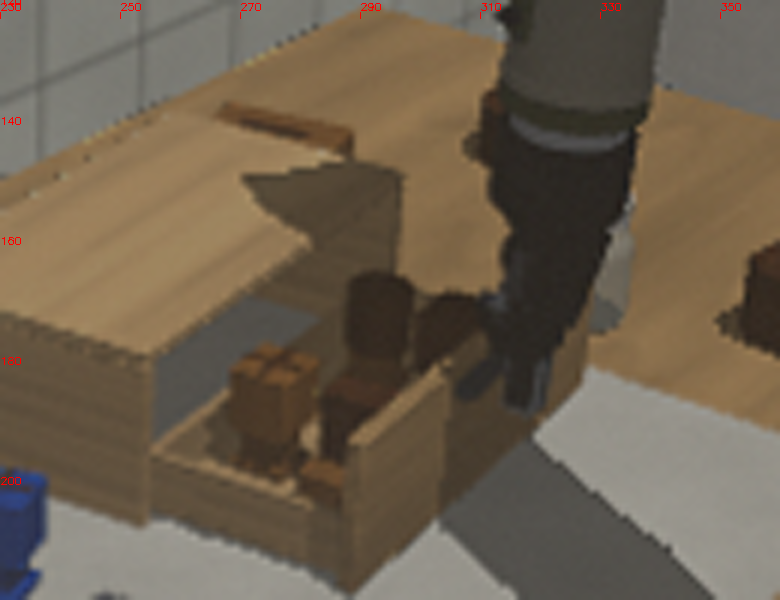

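View pics/w25.png

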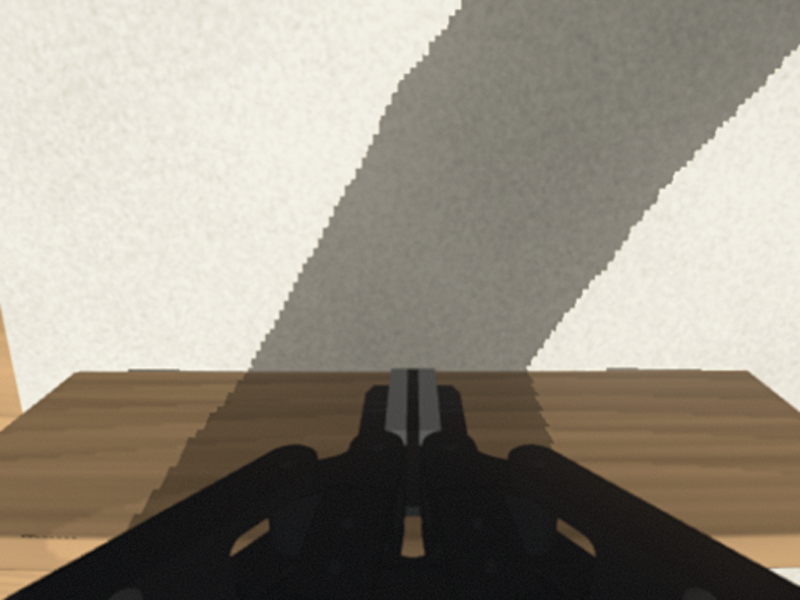

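Call:
move_arm --series '[{"claw": 0, "translation": [0.008, 0.001, 0], "spin": 0}, {"claw": 0, "translation": [0.018, 0.0015, 0], "spin": 0}, {"claw": 0, "translation": [0.03, 0.0025, 0], "spin": 0}, {"claw": 0, "translation": [0.043, 0.0035, 0], "spin": 0}, {"claw": 0, "translation": [0.056, 0.0045, 0], "spin": 0}, {"claw": 0, "translation": [0.069, 0.0058, 0], "spin": 0}, {"claw": 0, "translation": [0.081, 0.0068, 0], "spin": 0}, {"claw": 0, "translation": [0.09, 0.0075, 0], "spin": 0}]'

```text
time: 28.5
eef_pos: [0.5248, -0.2175, 0.0608]
ee_rot: [0.725, -0.029, 0.688, 0.033]
ft_force: [-2.1, -0.0, 1.4]
width: -0.0002
```

Run:
```python
from h import *
st();snap("side","s26",0);crop(load("s26"),"s26",230,120,130,100,6);st()
```

```text
t 28.5 p [ 0.5248 -0.2175  0.0608] w -0.0002 F [-2.1 -0.   1.4] x [ 0.052  0.008 -0.999] jaw yaw 95.04 j7 1.565
t 28.55 p [ 0.5263 -0.2172  0.061 ] w -0.0 F [ 2.  -0.1  0.1] x [ 0.053  0.008 -0.999] jaw yaw 95.08 j7 1.565
```

View pics/s26.png

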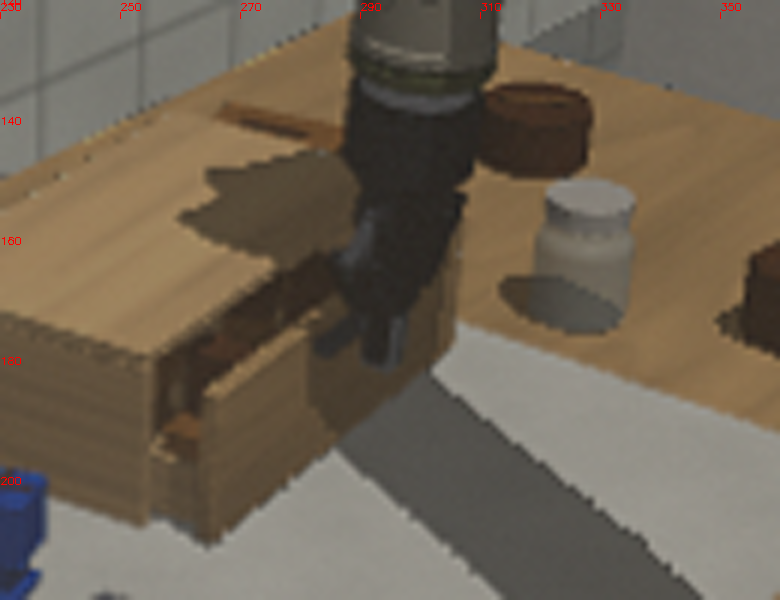

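Call:
move_arm --series '[{"claw": 0, "translation": [0.006, 0.0005, 0], "spin": 0}, {"claw": 0, "translation": [0.012, 0.001, 0], "spin": 0}, {"claw": 0, "translation": [0.017, 0.0014, 0], "spin": 0}, {"claw": 0, "translation": [0.021, 0.0018, 0], "spin": 0}, {"claw": 0, "translation": [0.025, 0.0021, 0], "spin": 0}, {"claw": 0, "translation": [0.028, 0.0024, 0], "spin": 0}, {"claw": 0, "translation": [0.03, 0.0025, 0], "spin": 0}]'

```text
time: 29.25
eef_pos: [0.5565, -0.2147, 0.0609]
ee_rot: [0.725, -0.029, 0.687, 0.033]
ft_force: [-1.1, 0.3, -1.8]
width: -0.0002
```

Run:
```python
from h import *
st();snap("side","s27",0);crop(load("s27"),"s27",230,120,130,100,6);st()
```

```text
t 29.25 p [ 0.5565 -0.2147  0.0609] w -0.0002 F [-1.1  0.3 -1.8] x [ 0.053  0.009 -0.999] jaw yaw 95.08 j7 1.564
t 29.3 p [ 0.5573 -0.2146  0.0611] w 0.0002 F [ 0.6 -0.8  0.3] x [ 0.055  0.009 -0.998] jaw yaw 95.09 j7 1.564
```

View pics/s27.png

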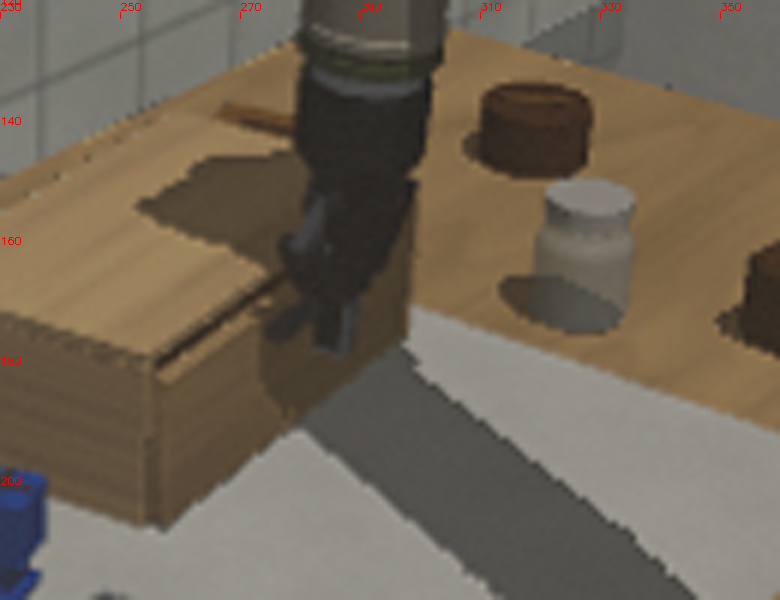

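Call:
move_arm --series '[{"claw": 0, "translation": [0.002, 0.0002, 0], "spin": 0}, {"claw": 0, "translation": [0.004, 0.0003, 0], "spin": 0}, {"claw": 0, "translation": [0.006, 0.0005, 0], "spin": 0}, {"claw": 0, "translation": [0.008, 0.0007, 0], "spin": 0}, {"claw": 0, "translation": [0.009, 0.0008, 0], "spin": 0}, {"claw": 0, "translation": [0.009, 0.0008, 0], "spin": 0}]'

```text
time: 29.9
eef_pos: [0.5587, -0.2146, 0.0603]
ee_rot: [0.721, -0.029, 0.692, 0.033]
ft_force: [-22.5, -0.2, 13.7]
width: 0.0
```

Run:
```python
from h import *
st();snap("side","s28",0);crop(load("s28"),"s28",230,120,130,100,6);st()
```

```text
t 29.9 p [ 0.5587 -0.2146  0.0603] w 0.0 F [-22.5  -0.2  13.7] x [ 0.041  0.008 -0.999] jaw yaw 94.98 j7 1.563
t 29.95 p [ 0.5587 -0.2146  0.0602] w -0.0 F [-22.1  -1.1  13.9] x [ 0.041  0.008 -0.999] jaw yaw 94.98 j7 1.563
```

View pics/s28.png

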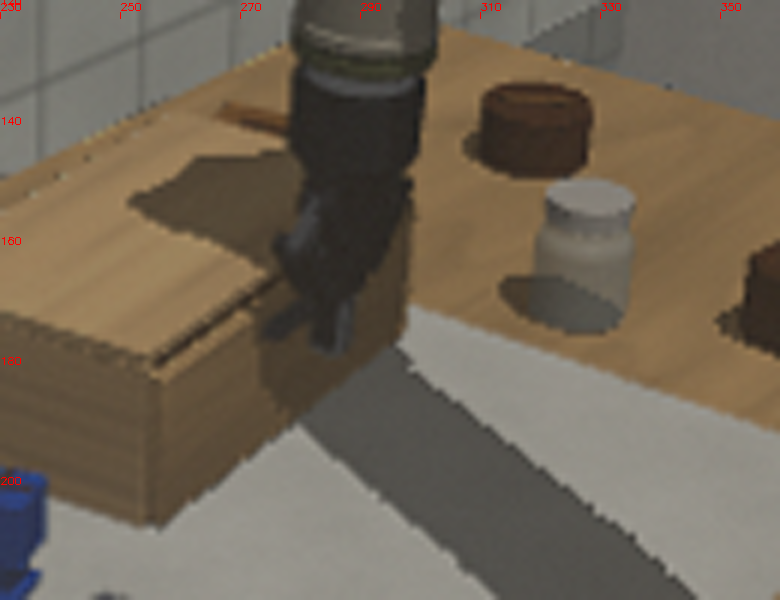

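Call:
move_arm --series '[{"claw": 0, "translation": [-0.015, -0.001, 0], "spin": 0}, {"claw": 0, "translation": [-0.045, -0.004, 0.01], "spin": 0}, {"claw": 0, "translation": [-0.075, -0.006, 0.05], "spin": 0}, {"claw": 0, "translation": [-0.075, -0.006, 0.1], "spin": 0}, {"claw": 0, "translation": [-0.06, -0.006, 0.145], "spin": 0}, {"claw": 0, "translation": [-0.04, -0.006, 0.155], "spin": 0}, {"claw": 0, "translation": [-0.02, -0.006, 0.155], "spin": 0}, {"claw": 0, "translation": [-0.02, -0.006, 0.155], "spin": 0}]'

```text
time: 30.75
eef_pos: [0.5421, -0.2205, 0.2166]
ee_rot: [0.723, -0.029, 0.69, 0.033]
ft_force: [0.1, 0.5, -0.5]
width: -0.0
```

Run:
```python
from h import *
st();snapshot("side");snapshot("side");snap("wrist","w29");st();snap("side","s29",0);crop(load("s29"),"s29",230,120,130,100,6)
```

```text
t 30.75 p [ 0.5421 -0.2205  0.2166] w -0.0 F [ 0.1  0.5 -0.5] x [ 0.046  0.007 -0.999] jaw yaw 95.02 j7 1.689
t 30.9 p [ 0.5381 -0.2205  0.2149] w 0.0002 F [ 0.2 -0.1 -0.8] x [ 0.04   0.008 -0.999] jaw yaw 94.99 j7 1.69
```

View pics/w29.png

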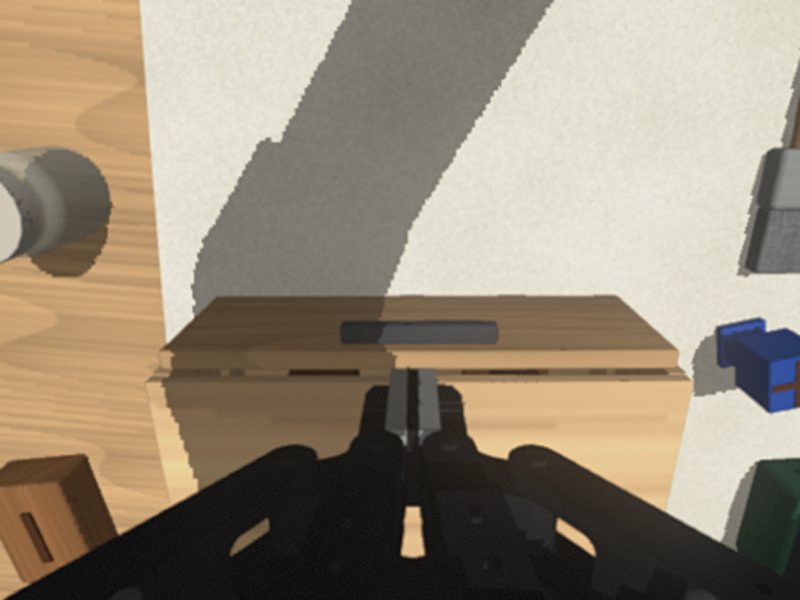

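View pics/s29.png

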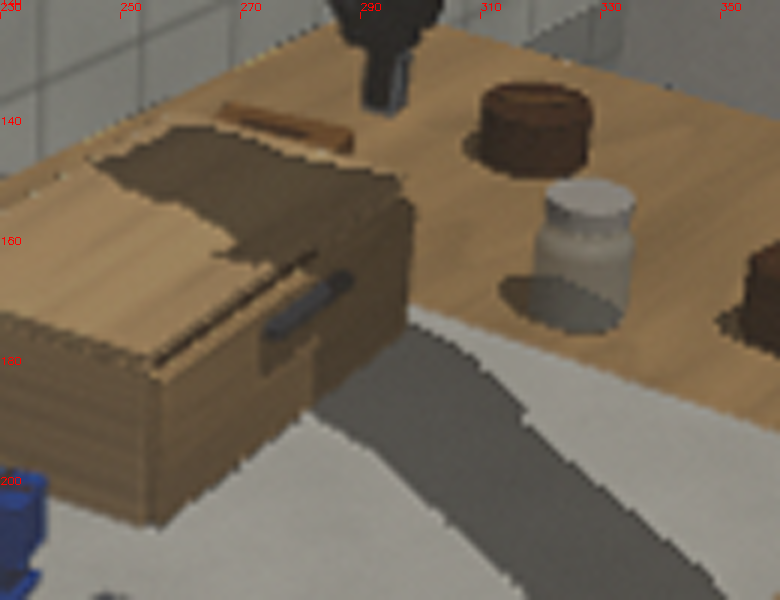

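Run:
```python
from h import *
d=load("w29")
a=onz(d,px([163,352],[678,350]),.098);i=onz(d,px([163,370],[678,369]),.098);b=onz(d,px([150,381],[690,380]),.112)
print(a,i,b)
n=np.array([.9965,.084,0])
print((b.mean(0)-a.mean(0))@n,(b.mean(0)-i.mean(0))@n, a.mean(0)@n-np.array([.4513,-.2235,0])@n)
```

```text
[[ 0.59271899 -0.35471726  0.098     ]
 [ 0.56689744 -0.06660596  0.098     ]] [[ 0.60417859 -0.35565163  0.098     ]
 [ 0.57867002 -0.06338349  0.098     ]] [[ 0.60347162 -0.35633253  0.112     ]
 [ 0.57800568 -0.06387334  0.112     ]]
0.010939111077341898 -0.0007324243664464974 0.12913685934056673
```

The drawer's panel back is flush with the cabinet front (−0.7 mm), and the top edge has travelled 129 mm, so it is home. Next is the stop button.

Call:
move_arm --series '[{"claw": 0.5, "translation": [-0.008, 0.046, 0], "spin": 0}, {"claw": 1, "translation": [-0.016, 0.092, 0], "spin": 0}, {"claw": 1, "translation": [-0.024, 0.138, 0], "spin": 0}, {"claw": 1, "translation": [-0.032, 0.184, 0], "spin": 0}, {"claw": 1, "translation": [-0.04, 0.23, 0], "spin": 0}, {"claw": 1, "translation": [-0.048, 0.276, 0], "spin": 0}, {"claw": 1, "translation": [-0.056, 0.322, 0], "spin": 0}, {"claw": 1, "translation": [-0.064, 0.368, 0], "spin": 0}]'

```text
time: 31.75
eef_pos: [0.4726, 0.1485, 0.2146]
ee_rot: [0.72, -0.028, 0.692, 0.032]
ft_force: [1.2, 0.8, 0.3]
width: 0.0856
```

Call:
move_arm --series '[{"claw": 1, "translation": [-0.01, 0.045, 0], "spin": 0}, {"claw": 1, "translation": [-0.02, 0.09, 0], "spin": 0}, {"claw": 1, "translation": [-0.03, 0.13, 0], "spin": 0}, {"claw": 1, "translation": [-0.038, 0.16, 0], "spin": 0}, {"claw": 1, "translation": [-0.038, 0.175, 0], "spin": 0}, {"claw": 1, "translation": [-0.038, 0.175, 0], "spin": 0}, {"claw": 1, "translation": [-0.038, 0.175, 0], "spin": 0}]'

```text
time: 32.45
eef_pos: [0.4348, 0.3219, 0.2142]
ee_rot: [0.72, -0.029, 0.692, 0.032]
ft_force: [-0.8, -0.4, -0.3]
width: 0.0852
```

Run:
```python
from h import *
st();snapshot("side");snapshot("side");W=snap("wrist","w30");st();snap("side","s30",0);crop(load("s30"),"s30",130,190,130,110,6)
im=W["pixels"].astype(int)
m=((im[...,0]>90)&(im[...,0]>2.2*im[...,1])&(im[...,0]>2.2*im[...,2])).astype(np.uint8)
m=cv2.morphologyEx(m,cv2.MORPH_CLOSE,np.ones((9,9)))
c=max(cv2.findContours(m,0,1)[0],key=cv2.contourArea);e=cv2.fitEllipse(c);print(e,onz(W,[e[0]],.086))
```

```text
t 32.45 p [0.4348 0.3219 0.2142] w 0.0852 F [-0.8 -0.4 -0.3] x [ 0.039  0.006 -0.999] jaw yaw 94.89 j7 0.579
t 32.6 p [0.4352 0.3216 0.2145] w 0.0853 F [-0.1 -0.6  0. ] x [ 0.04   0.006 -0.999] jaw yaw 94.8 j7 0.579
((267.3898010253906, 168.2579803466797), (41.97313690185547, 42.7564697265625), 86.85275268554688) [[0.42842036 0.32496053 0.086     ]]
```

View pics/w30.png

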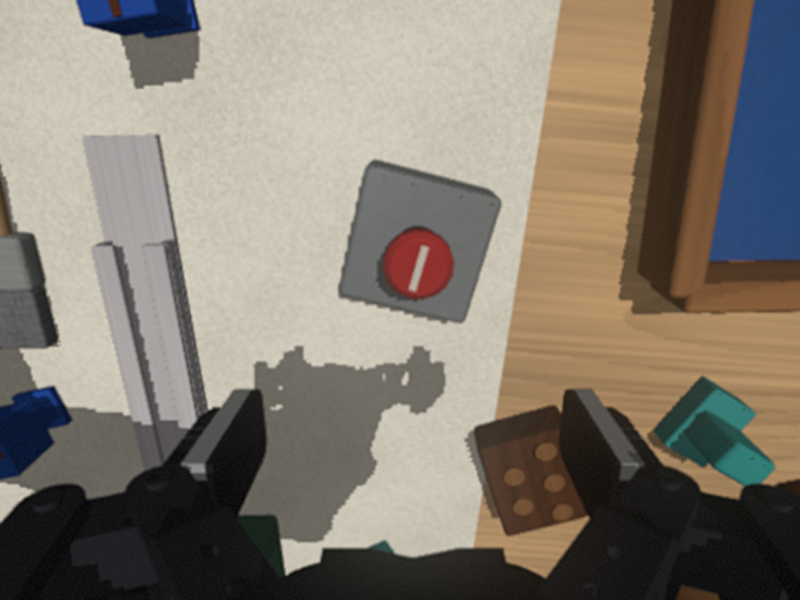

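View pics/s30.png

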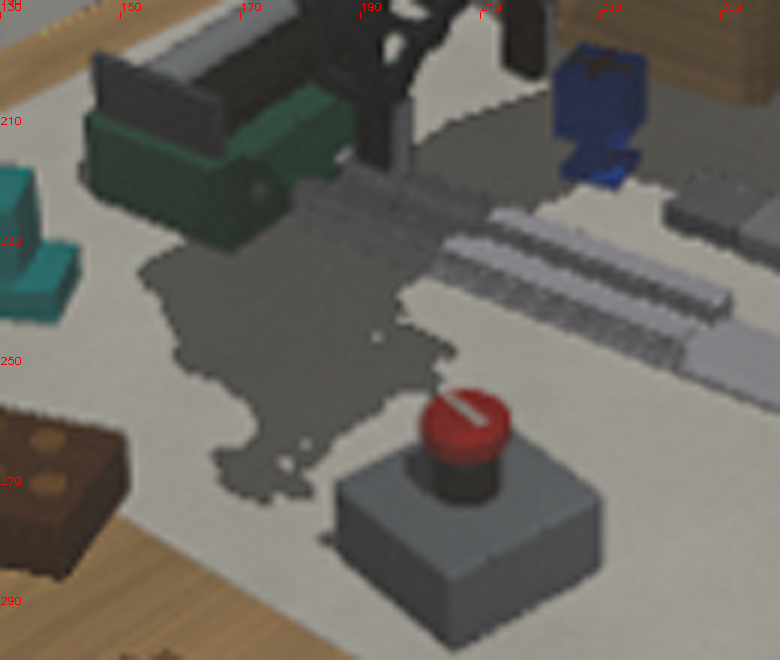

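Call:
move_arm --series '[{"claw": 1, "translation": [-0.0067, 0.0032, -0.045], "spin": 0}, {"claw": 1, "translation": [-0.0067, 0.0032, -0.09], "spin": 0}, {"claw": 1, "translation": [-0.0067, 0.0032, -0.125], "spin": 0}, {"claw": 1, "translation": [-0.0067, 0.0032, -0.145], "spin": 0}, {"claw": 1, "translation": [-0.0067, 0.0032, -0.149], "spin": 0}, {"claw": 0.3, "translation": [-0.0067, 0.0032, -0.149], "spin": 0}, {"claw": 0.2, "translation": [-0.0067, 0.0032, -0.149], "spin": 0}, {"claw": 0.2, "translation": [-0.0067, 0.0032, -0.149], "spin": 0}]'

```text
time: 33.45
eef_pos: [0.4292, 0.3253, 0.0669]
ee_rot: [0.721, -0.027, 0.692, 0.032]
ft_force: [1.2, -0.2, 0.3]
width: 0.0438
```

Run:
```python
from h import *
st();snapshot("side");snapshot("side");W=snap("wrist","w31");st()
```

```text
t 33.45 p [0.4292 0.3253 0.0669] w 0.0438 F [ 1.2 -0.2  0.3] x [ 0.041  0.008 -0.999] jaw yaw 94.77 j7 0.368
t 33.6 p [0.4293 0.3245 0.0672] w 0.039 F [ 0.2 -2.8  9.2] x [ 0.042  0.007 -0.999] jaw yaw 94.76 j7 0.368
```

View pics/w31.png

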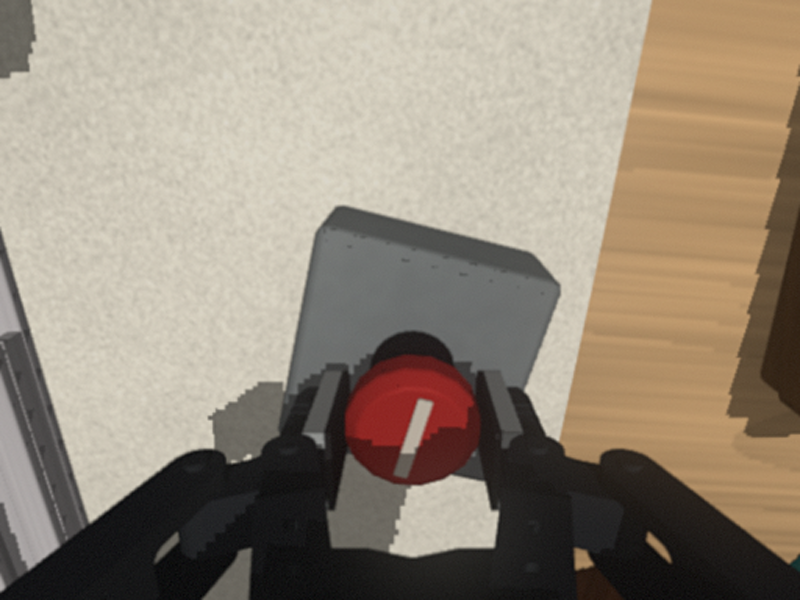

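Call:
move_arm --series '[{"claw": 0.2, "translation": [0, 0, 0.001], "spin": -8}, {"claw": 0.2, "translation": [0, 0, 0.002], "spin": -16}, {"claw": 0.2, "translation": [0, 0, 0.003], "spin": -24}, {"claw": 0.2, "translation": [0, 0, 0.004], "spin": -32}, {"claw": 0.2, "translation": [0, 0, 0.005], "spin": -40}, {"claw": 0.2, "translation": [0, 0, 0.006], "spin": -48}, {"claw": 0.2, "translation": [0, 0, 0.007], "spin": -56}, {"claw": 0.2, "translation": [0, 0, 0.007], "spin": -62}]'

```text
time: 34.4
eef_pos: [0.4304, 0.3269, 0.0747]
ee_rot: [0.633, 0.336, 0.606, -0.345]
ft_force: [4.8, 5.5, -12.6]
width: 0.0384
```

Run:
```python
from h import *
st();snapshot("side");W=snap("wrist","w32");st();snap("side","s32",0);crop(load("s32"),"s32",130,190,130,110,6)
```

```text
t 34.4 p [0.4304 0.3269 0.0747] w 0.0384 F [  4.8   5.5 -12.6] x [ 0.028 -0.03  -0.999] jaw yaw 32.5 j7 -0.315
t 34.5 p [0.4304 0.3268 0.0746] w 0.0384 F [  4.3   6.3 -12.3] x [ 0.028 -0.03  -0.999] jaw yaw 32.61 j7 -0.314
```

View pics/w32.png

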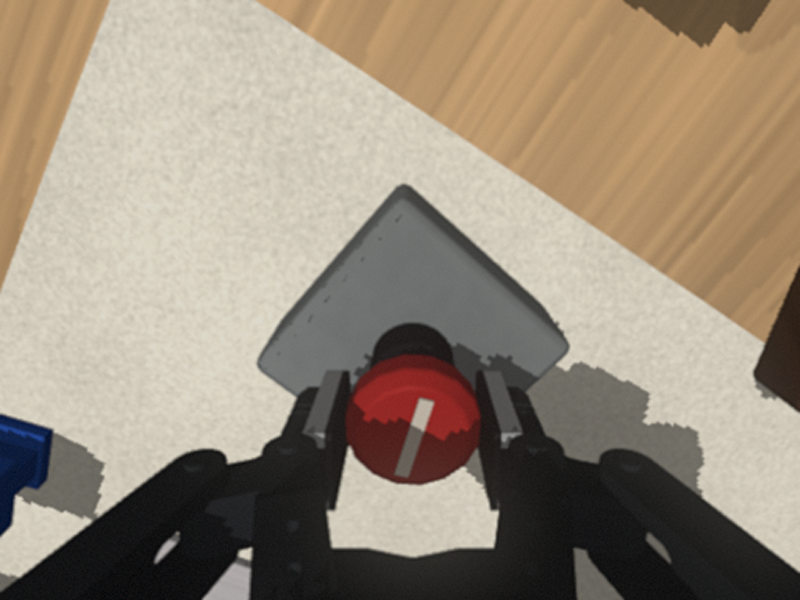

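View pics/s32.png

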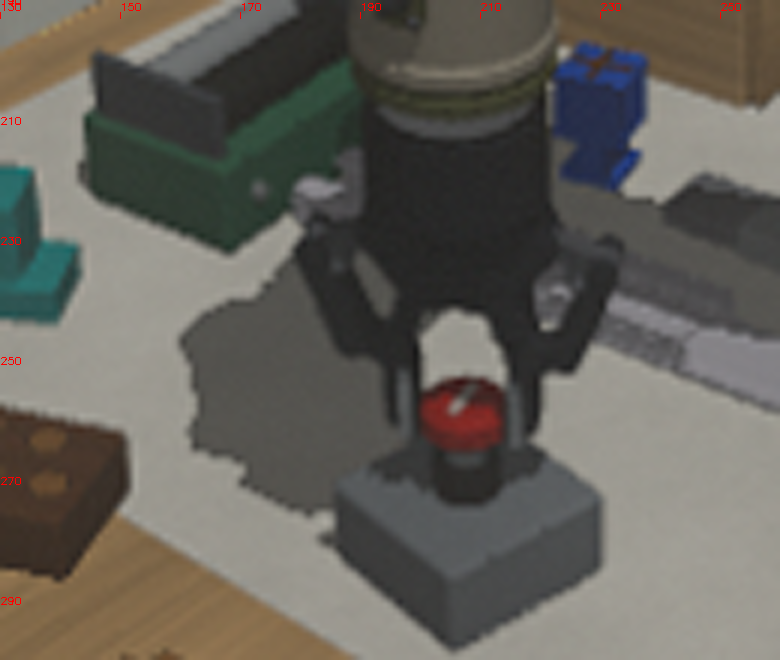

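Call:
move_arm --series '[{"claw": 1, "translation": [0, 0, 0], "spin": 0}, {"claw": 1, "translation": [0, 0, 0], "spin": 0}, {"claw": 1, "translation": [0, 0, 0], "spin": 0}, {"claw": 1, "translation": [0, 0, 0.04], "spin": 0}, {"claw": 1, "translation": [0, 0, 0.085], "spin": 0}, {"claw": 1, "translation": [0, 0, 0.13], "spin": 0}, {"claw": 1, "translation": [0, 0, 0.15], "spin": 0}, {"claw": 1, "translation": [0, 0, 0.15], "spin": 0}]'

```text
time: 35.35
eef_pos: [0.4315, 0.3274, 0.2282]
ee_rot: [0.635, 0.336, 0.606, -0.341]
ft_force: [0.2, 1.0, -0.4]
width: 0.0851
```

Run:
```python
from h import *
st();snapshot("side");snapshot("side");W=snap("wrist","w33");st();snap("side","s33",0);crop(load("s33"),"s33",130,140,210,160,3);crop(load("s33"),"s33b",130,190,130,110,6);T=snap("top","t33")
im=W["pixels"].astype(int)
m=((im[...,0]>90)&(im[...,0]>2.2*im[...,1])&(im[...,0]>2.2*im[...,2])).astype(np.uint8)
m=cv2.morphologyEx(m,cv2.MORPH_CLOSE,np.ones((9,9)))
c=max(cv2.findContours(m,0,1)[0],key=cv2.contourArea);e=cv2.fitEllipse(c);print(e,onz(W,[e[0]],.093))
print("tri with side",tri(W,[e[0]],load("s33"),[(207.3,257.0)]))
```

```text
t 35.35 p [0.4315 0.3274 0.2282] w 0.0851 F [ 0.2  1.  -0.4] x [ 0.032 -0.026 -0.999] jaw yaw 32.73 j7 -0.271
t 35.5 p [0.43   0.3263 0.2241] w 0.0855 F [ 0.2 -0.6 -0.6] x [ 0.027 -0.03  -0.999] jaw yaw 32.76 j7 -0.272
((262.8658447265625, 173.31504821777344), (40.9830207824707, 41.93156433105469), 93.50568389892578) [[0.42952781 0.32714302 0.093     ]]
tri with side [[0.42964442 0.32602201 0.09014339 0.00107467]]
```

View pics/s33b.png

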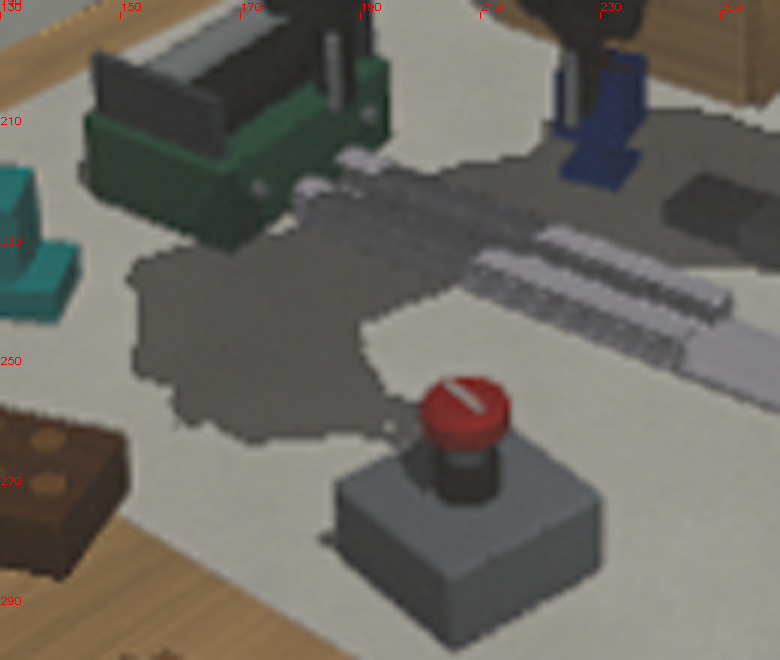

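View pics/w33.png

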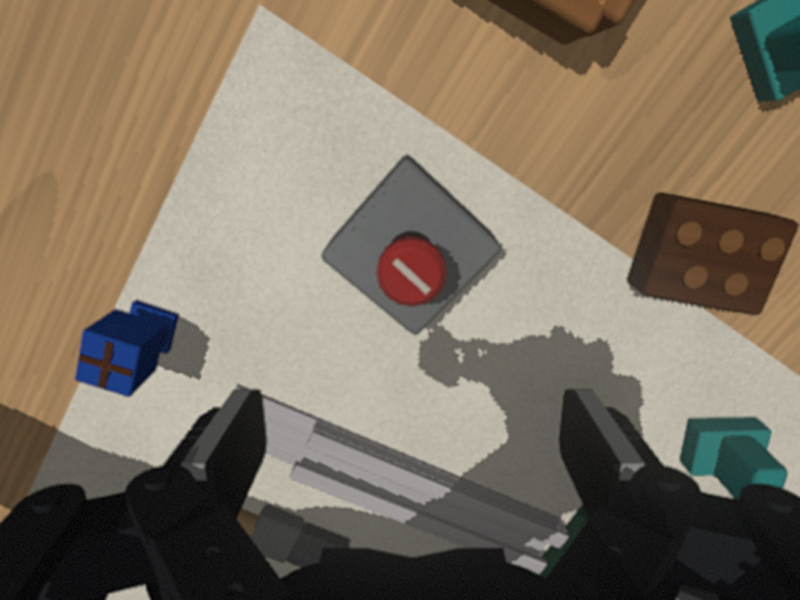

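View pics/t33.png

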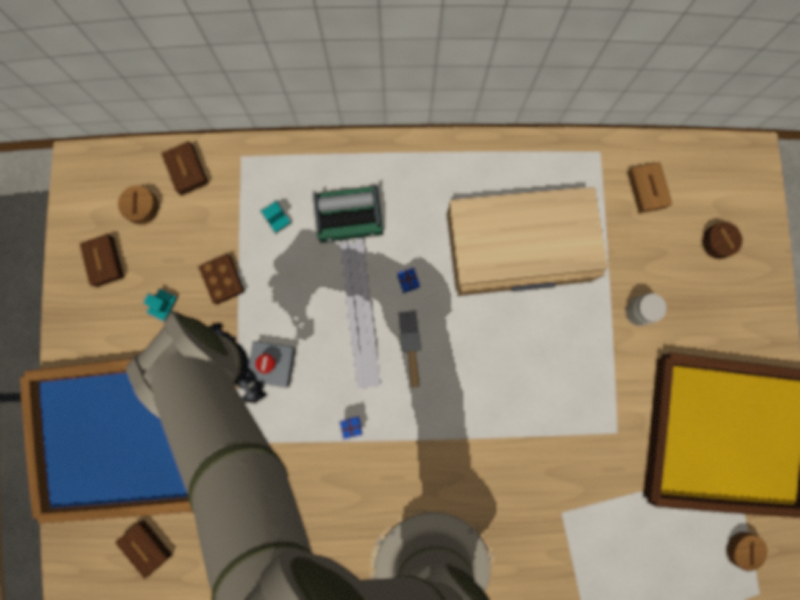

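The head is back up: its top is at crop y≈400, as at the start, and the mark has sprung back to its original direction. The drawer is closed, the rail is empty, and the jar, brush, print block and look-alikes have not moved. I'm handing in.

```bash
python3 -c "
from station import arm
print(arm.hand_in())"
```

```text
the job is handed in; nothing more can be done
None
```

I finished the shutdown in the order asked and handed it in at about 35.6 s of robot time; the hand-in gives no verdict.

- **Stop button down:** I pressed the head to its firm stop with about 16 N, and later side-camera pictures showed it staying down.
- **Rail blocks:** All three blocks were there. I slid each one to the open end, lifted it out and stood it in the drawer.
- **Stamp:** I put the brown hand stamp in the drawer with them. The turquoise and blue look-alikes were not touched.
- **Drawer:** I pushed it home until it stopped. The push read about 22 N along the drawer at the end, slightly over the 20 N you called harmless. Measured afterwards, the back of the front panel is flush with the cabinet to within 1 mm.
- **Stop button up:** I turned the head 62° clockwise and let go. It popped up and its mark sprang back to the original direction.

**Last checks:**
- In the final top view the rail is empty and the drawer shut, and the jar, brush and big printing block are where they started.
- The two-view height of the stop's top came out at 90 mm against the 93 mm given. The same kind of measurement read 88–89 mm with the head up at the start, so I count it as up.
- With the drawer shut I could not see its contents. All four items were standing inside just before I closed it.
- The tool tilted about 2–3° during the run; no grasp or placing went wrong because of it.

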